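# Take the bar-grip insert out of the guarded blade rack for washing

## Task

Lift the latch bar out of its catch and swing the guard gate of the blade rack open to about a right angle, pull the one insert with the straight bar grip out of its spring clip, and lower it into the steel wash pan without dropping it, so that it lies there. Then swing the gate fully shut again so that the latch bar lies down in its catch. Leave the two ball-topped inserts in their clips and do not disturb the other things on the bench.

Things in the scene. Friction and masses are not known exactly. Their poses are not given: they have to be found in the camera images.
- rack: Fixed blade rack of bare steel, 250 wide (y), 145 deep (x), 215 high, behind a gate. Origin on the bench below the row of insert grips; x points from the gate (x = -45 mm) to the back, y to the left seen from the gate side, z up. A canopy shelf covers x = 20 to 88 mm, underside at 207 mm, front lip down to 189 mm: the grips cannot be taken with an upright tool.
- clip_mid (a point): Foot of the middle clip of the rack's clip strip, 46 mm above the bench. Three inserts stand side by side in clips 50 mm apart along the rack's y (rack y = -65, -15, +35 mm), all leaning 35 deg (0.61 rad) out of upright, tops towards the gate (rack -x), so their grips come to about x = 0.
- catch_lip (a point): Top of the catch's keeper lip, 115 mm above the bench, rack x = -68, y = -104 mm. The lip, 5 thick, stands in front of the latch bar's nose; a ramp falls from it towards rack -x for 26 mm. Behind the nose stands the catch post, 18 x 22 mm, 122 mm high.
- gate_hinge (a point): Point on the gate's vertical hinge axis, 108 mm above the bench, at rack x = -45, y = +105 mm. Axes turn with the gate and equal the rack's when shut. The gate runs from here along its own -y for 186 mm: 8 thick, bottom at 15 mm; top at 95 mm for the first 75 mm, beyond that a clear window up to 143 mm.
- gate (a joint): Gate angle, rad: 0 shut, grows as it opens towards -x (the free end swings out from the rack, clockwise seen from above), stop at 2.2. It stays where it is left (friction about 0.05 Nm).
- latch (a joint): Latch bar angle on the gate, rad: 0 level (in the catch when the gate is shut), grows as its free end is lifted, stop at 0.5. Falls back by its own weight (140 g). Above about 0.12 it clears the catch. When the gate is pushed shut by its panel the bar rides up the ramp and drops in by itself (a finger pressed on the tab would hold it down); or it can be held lifted over.
- latch_tab (a point): Grasp point on the latch bar's thumb tab, a dark steel upright plate on the bar: 10 thick (along the gate's x), 24 wide (along the gate), top 18 mm above this point, which is 176 mm above the bench with the bar down. It is 14 mm in front (-x) of the gate's mid-plane, 155 mm from the hinge axis along the gate. Axes: the bar's (the gate's when it is down).
- latch_pivot (a point): Pivot of the latch bar (its axis is the gate's x), 108 mm above the bench, 100 mm from the hinge along the gate, 14 mm before its mid-plane. The tab point lies 55 mm from it towards the free end and 68 mm above it. The bar is round, 10 mm thick, and runs 115 mm from the pivot (plus its round end), past the gate's free end.
- bar_grip (a point): Centre of the grip of the insert to take: straight black bar 12 wide (y), 15 deep (x), 42 long (z). Site z points along the insert to its top, the way to pull. Insert 100 long, 70 g; this point is 79 mm from its foot. Below the grip: a 34 x 8 mm shoulder and a 24 x 8 x 40 shank in the clip, which lets go at 5 to 12 N; free after 45 mm. In any of the three clips.
- ball1 (a point): Centre of the 22 mm black ball on top of one of the other two inserts, 77 mm from its foot, axes as bar_grip. Stays in its clip.
- ball2 (a point): The same for the other ball-topped insert.
- pan: Fixed open steel wash pan, 240 (its x) by 170 (its y) by 40 high, walls 4 mm, floor 4 mm. Origin at the centre of its underside on the bench.
- spice: Bystander: small glass spice jar, 42 diameter, 70 high, between pan and rack. Origin at its foot.
- tin: Bystander: food tin, 72 diameter, 110 high. Origin at its foot.
- bowl: Bystander: white bowl, 120 diameter, 50 high. Origin at its foot.
- mug: Bystander: mug, 80 diameter, 90 high. Origin at its foot.
- sauce: Bystander: sauce bottle, 60 diameter, 170 high. Origin at its foot.
- spatula: Bystander: spatula lying on the bench, 260 long. Origin under its middle.
- cup: Bystander: white plastic cup, 72 diameter, 100 high. Origin at its foot.
There are look-alikes about, which are no part of the job. Leave any orange or red look-alike of the part that bears bar_grip alone.

How it is judged:
On the way, in this order (a step that is already met when the one before it is completed fails the run):
1. the latch bar is lifted out of its catch while the gate is still shut (value of joint latch above 0.12 rad and value of joint gate below 0.08 rad).
2. the gate is swung open to about a right angle (over 1.2 rad) (value of joint gate above 1.2 rad), for 0.1 s.
3. the bar-grip insert is out of its clip, held in the fingers, the gate still open (distance of bar_grip from where it was at the start of the episode above 0.06 m and contact force between the fingers and bar_insert above 0.3 N and value of joint gate above 0.8 rad), for 0.1 s.
4. the insert lies in the pan, released (x of bar_grip in the frame of pan between -0.12 and 0.12 m and y of bar_grip in the frame of pan between -0.085 and 0.085 m and height (world z) of bar_grip below 0.06 m and contact force between the fingers and bar_insert below 0.05 N and linear speed of bar_insert below 0.05 m/s), for 0.2 s.
5. the gate is shut and the latch bar is down in its catch (value of joint each of gate, latch below 0.05 rad), for 0.2 s.
At the end, for the whole second after the job is handed in: The gate is shut (under 0.05 rad) with the latch bar down in its catch (under 0.05 rad); the bar-grip insert is at rest in the pan, its grip within the pan's outline and lower than 60 mm above the bench; both ball-topped inserts are within 10 mm of where they were, still in their clips (all of step 5 and x of bar_grip in the frame of pan between -0.12 and 0.12 m and y of bar_grip in the frame of pan between -0.085 and 0.085 m and height (world z) of bar_grip below 0.06 m and linear speed of bar_insert below 0.05 m/s and distance of each of ball1, ball2 from where it was at the start of the episode below 0.01 m); the robot touches nothing.
It fails at once if the insert is dropped: faster than 1 m/s while the fingers do not hold it (linear speed of bar_insert above 1 m/s and contact force between the fingers and bar_insert below 0.05 N).
It fails at once if a ball-topped insert is pulled out of place (over 20 mm) (distance of any of ball1, ball2 from where it was at the start of the episode above 0.02 m).
It fails at once if another thing on the bench is pushed more than 40 mm or knocked over (distance of any of spice, tin, bowl, mug, sauce, spatula, cup from where it was at the start of the episode above 0.04 m or angle between any of spice, tin, bowl, mug, sauce, cup's own z axis and vertical above 0.7 rad).
It also fails if it takes over 72 s, if anything falls off the work surface, if the arm or the gripper's body presses on something with over 40 N, if the wrist force passes 120 N, or if a joint passes its speed limit or range.

## Robot

A 7-joint arm with a two-finger parallel gripper is mounted at the origin on the work surface. World frame = base frame: x ahead of the robot, y to its left, z up, the work surface at z = 0. Lengths are in m, angles in rad, forces in N, time in s.
With the tool pointing down it reaches from about 0.4 to 0.85 m from the base axis. Payload 10.4 kg.
Tool frame: the origin (TCP) lies at the very end of the fingers, on their centre line; the grasp point (between the pads) lies 19 mm behind it (manip.tcp_to_grasp is the distance from the TCP to the grasp point, in m); x points along the fingers, y is the direction in which the jaws open and shut, and the axes are right-handed (so a half turn about x gives the same grasp; the last joint's range is limited). The gripper opens to 85 mm and grips with 20 to 120 N. Pads are 22 mm wide; open, the fingers measure 114 mm over their backs; the gripper's body (76 mm by 85 mm) begins 54 mm behind the grasp point. The pads swing forward as they close: fully open they stand 13 mm farther back than shut.
Start: joints at [1.307, 0.332, -0.065, 1.46, 0.022, 1.35, -0.088], TCP at [0.149, -0.607, 0.231] pointing down, gripper open.
Joint ranges: [-2.6, 2.6], [-0.5, 2.12], [-1.47, 1.34], [0.16, 2.42], [-1.27, 4.41], [0.06, 2.06], [-2.6, 2.6]. Speed limits (rad/s): [2.22, 2.22, 2.79, 2.79, 3.14, 3.14, 3.14].

## Interface

Orientations are given as a unit quaternion [x, y, z, w].
In Python, from workcell import manip, cams, hand_in gives the robot as it stands.
- The arm moves only by the shell command python3 -m handwheel 'ROWS' [FORCE]. ROWS is text: rows parted by semicolons, each of 7 numbers parted by spaces: the shift along the tool's x, y, z in mm, then the turn, a rotation vector about the tool's x, y, z in rad, then the finger opening in mm, from 0 to 85.4. A call has 1 to 8 rows; each row shifts and turns the commanded pose from where the row before left it, along the tool's axes as they then stand; what a row does not reach is not made up. A row lasts 1/10 s, in which the tool goes at most 50 mm and 8.59 degrees, less where a joint would pass 70% of its speed; a pose out of reach is approached as far as the arm can. A call with a gripper value outside its range is refused whole. The fingers move at their own pace and stop on an object; FORCE is the grip in N (left out, the last holds). Time passes only in rows, so rows that do not move let the fingers close. It gives the time, the measured TCP pose, the force and the opening at its end, in the units of the state.
- manip.get_obs(): the state, without advancing time (a new reading comes with each control period).
- cams.camera(name): name is "scene" or "top"; returns a dict with "color" (480x640x3 uint8, blue, green, red), "depth" (480x640 float32, m along the optical axis (not along the pixel's ray), 0 where there is no reading), "camera_matrix" (3x3 intrinsics, pixels), "origin" and "attitude" of the camera in the world. Camera axes: x right, y down, z forward; pixel columns grow to the right and rows downward; lengths in m; the calibration is good to about 2 mm. A picture is of the moment at which its call begins.
- hand_in(): hands the job in, once; it reports no verdict.
Trained networks look in the newest picture that a camera, given by its name, has taken for a name from the list of things; names that differ only in an ending like _2 or _b are one class to them, and where a whole thing is asked for, a point or a joint stands for the part that bears it (a point fixed in the world has none). Each returns a list of dicts, best first, with "conf" (0 to 1); they miss things now and then, are a little off and sometimes report something else, mostly with a low value. They report only what shows in the picture. A call takes as long as a camera call. They do not tell look-alikes from the thing itself.
- cams.recognise(camera, thing): "box" ([left, top, width, height] in pixels, round what is visible of it).
- cams.outline_of(camera, thing): "region" (480x640 bool, what is visible of it) and "box" ([left, top, width, height] in pixels, round what is visible of it).
The state is a dict: "clock": time; "joint_pos": joint angles; "joint_velocities": joint speeds; "tau": joint torques, N m; "position": TCP position; "ee_rot": TCP orientation; "ft_force": force on the tool from outside, world axes, zero at the start; "torque": the same for the moment, N m; "grip_width": opening from 0.0 (shut) to 1.0 (fully open).
Only numpy, scipy, OpenCV 4.12 (cv2) and the standard library are available. Lean on these libraries where they do the work, as an engineer would, in place of code of your own. Each camera call takes 0.05 s, during which the arm holds its last target.

## Working session

There is one attempt and no reset: what is moved stays moved. The work goes in short steps, Python scripts to look and compute and a shell command to move; the robot and the scene stay as the last step left them, time stands still between calls to the robot, and variables do not carry over. Pictures are saved under pics/ and viewed, and the job is handed in when it is done.

```bash
ls -la; mkdir -p pics
cat > h.py <<'E'
import numpy as np, cv2
from scipy.spatial.transform import Rotation as R
from workcell import manip, cams, hand_in
np.set_printoptions(precision=4,suppress=True)
def att(c):
    a=np.array(c['attitude'],float)
    return R.from_quat(a).as_matrix() if a.size==4 else a.reshape(3,3)
def px2w(c,u,v,d=None):
    K=c['camera_matrix']; d=c['depth'][int(v),int(u)] if d is None else d
    p=np.array([(u-K[0,2])/K[0,0]*d,(v-K[1,2])/K[1,1]*d,d])
    return att(c)@p+np.array(c['origin'])
def cloud(c):
    K=c['camera_matrix']; d=c['depth']; v,u=np.mgrid[0:d.shape[0],0:d.shape[1]]
    p=np.stack([(u-K[0,2])/K[0,0]*d,(v-K[1,2])/K[1,1]*d,d],-1)
    return p@att(c).T+np.array(c['origin'])
def w2px(c,p):
    q=att(c).T@(np.array(p)-np.array(c['origin'])); K=c['camera_matrix']
    return np.array([K[0,0]*q[0]/q[2]+K[0,2],K[1,1]*q[1]/q[2]+K[1,2],q[2]])
E
python3 - <<'E'
from h import *
o=manip.get_obs(); print(o); print(manip.tcp_to_grasp)
for n in ['scene','top']:
    c=cams.camera(n); cv2.imwrite(f'pics/{n}0.png',c['color']); print(n,c['camera_matrix'],c['origin'],c['attitude'])
    np.savez(f'{n}0.npz',**{k:np.array(v) for k,v in c.items()})
E
```

```text
total 12
drwxr-xr-x  3 agent agent 4096 Dec  6 13:05 .
drwxr-xr-x 23 root  root  4096 Dec  6 13:05 ..
drwxr-xr-x  2 agent agent 4096 Dec  6 13:05 pics
{'clock': 0.0, 'joint_pos': array([ 1.3074,  0.3329, -0.0647,  1.4609,  0.0216,  1.3499, -0.0885]), 'joint_velocities': array([ 0.0015,  0.0008,  0.0033,  0.0007,  0.0001, -0.0021, -0.0014]), 'tau': array([  0.0004, -62.5439,   0.0492, -39.1605,   0.0162,   0.0098,
        -0.    ]), 'position': array([ 0.149 , -0.6066,  0.2305]), 'ee_rot': array([-0.7019, -0.0854,  0.7021, -0.0844]), 'ft_force': array([1.1138, 0.1883, 0.2373]), 'torque': array([-0.0279,  0.0056,  0.0373]), 'grip_width': 0.9979083572085836}
0.0187
scene [[509.1276   0.     311.1878]
 [  0.     509.1276 242.846 ]
 [  0.       0.       1.    ]] [ 0.9228 -0.6332  1.0701] [ 0.9035  0.2914 -0.0915 -0.3007]
top [[580.4906   0.     331.6926]
 [  0.     580.4906 239.3913]
 [  0.       0.       1.    ]] [ 0.4386 -0.0519  1.3898] [ 0.7158 -0.6969  0.0281 -0.0341]
```

View pics/scene0.png

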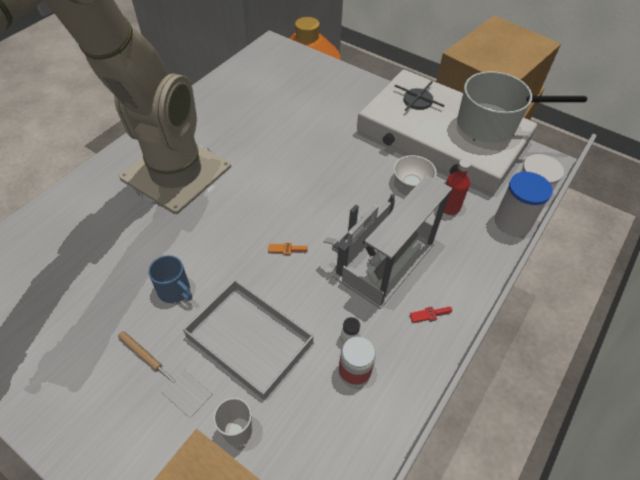

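View pics/top0.png

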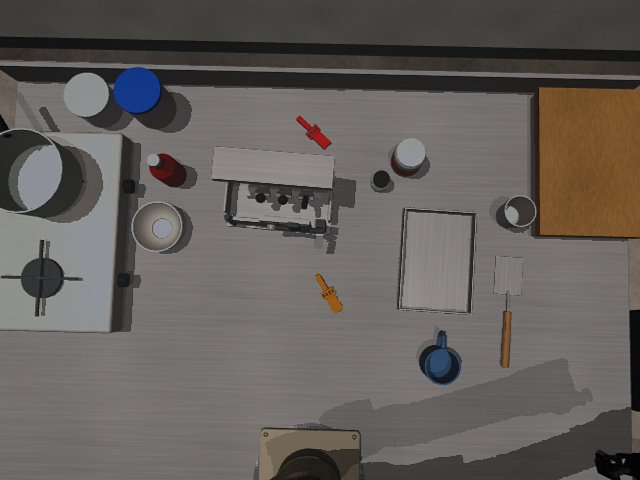

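Run:
```python
from h import *
for n in ['scene','top']:
    c=cams.camera(n)
    for t in ['rack','clip_mid','catch_lip','gate_hinge','gate','latch','latch_tab','latch_pivot','bar_grip','ball1','pan','spice','tin','bowl','mug','sauce','spatula','cup']:
        try: r=cams.recognise(n,t)
        except Exception as e: print(n,t,'ERR',e); continue
        print(n,t,[(round(float(x['conf']),2),[int(b) for b in x['box']]) for x in r][:4])
```

```text
scene rack [(0.66, [326, 179, 126, 128]), (0.52, [335, 204, 26, 42])]
scene clip_mid [(0.71, [327, 177, 123, 127])]
scene catch_lip [(0.62, [325, 176, 124, 129])]
scene gate_hinge [(0.96, [335, 200, 58, 63])]
scene gate [(0.92, [334, 200, 62, 56])]
scene latch [(0.64, [324, 175, 127, 134]), (0.54, [335, 204, 26, 40])]
scene latch_tab [(0.74, [335, 203, 23, 45])]
scene latch_pivot [(0.58, [334, 204, 25, 41])]
scene bar_grip [(0.8, [268, 241, 38, 9]), (0.68, [369, 245, 14, 20]), (0.64, [409, 307, 46, 15])]
scene ball1 [(0.21, [342, 333, 30, 53])]
scene pan [(0.93, [185, 278, 129, 119])]
scene spice [(0.91, [341, 316, 16, 25])]
scene tin [(0.81, [341, 335, 35, 51])]
scene bowl [(0.94, [392, 155, 44, 33]), (0.59, [214, 398, 38, 47])]
scene mug [(0.74, [149, 254, 43, 45]), (0.56, [443, 160, 24, 52]), (0.41, [334, 202, 24, 43])]
scene sauce []
scene spatula [(0.73, [151, 252, 40, 48]), (0.57, [116, 328, 92, 87])]
scene cup [(0.88, [214, 397, 39, 48])]
top rack [(0.91, [213, 147, 119, 100])]
top clip_mid [(0.68, [208, 144, 124, 103])]
top catch_lip [(0.56, [209, 145, 123, 103]), (0.46, [494
[... 191 characters left out ...]
5, 188, 14, 14])]
top latch_pivot [(0.66, [264, 223, 58, 8])]
top bar_grip [(0.74, [296, 117, 35, 30]), (0.7, [316, 275, 27, 39]), (0.63, [296, 191, 17, 17]), (0.46, [255, 189, 12, 11])]
top ball1 [(0.76, [255, 188, 15, 12]), (0.65, [276, 188, 14, 18])]
top pan [(0.17, [274, 188, 18, 18])]
top spice [(0.76, [370, 170, 20, 22])]
top tin [(0.91, [389, 135, 33, 39]), (0.59, [256, 187, 15, 15])]
top bowl [(0.97, [130, 202, 50, 49]), (0.54, [208, 148, 127, 98])]
top mug [(0.56, [417, 332, 43, 52]), (0.3, [387, 137, 36, 35])]
top sauce [(0.82, [145, 155, 38, 32])]
top spatula [(0.68, [494, 253, 28, 111])]
top cup [(0.61, [266, 222, 57, 11]), (0.59, [492, 194, 46, 35]), (0.38, [398, 205, 75, 111])]
```

Run:
```python
from h import *
a=np.load('top0.npz')['color'][135:260,200:360]; cv2.imwrite('pics/top_c.png',cv2.resize(a,None,fx=5,fy=4.8,interpolation=cv2.INTER_CUBIC)[:600,:800])
a=np.load('scene0.npz')['color'][170:310,310:470]; cv2.imwrite('pics/sc_c.png',cv2.resize(a,None,fx=4.2,fy=4.2,interpolation=cv2.INTER_CUBIC)[:600,:800])
```

```text
(no output)
```

View pics/top_c.png

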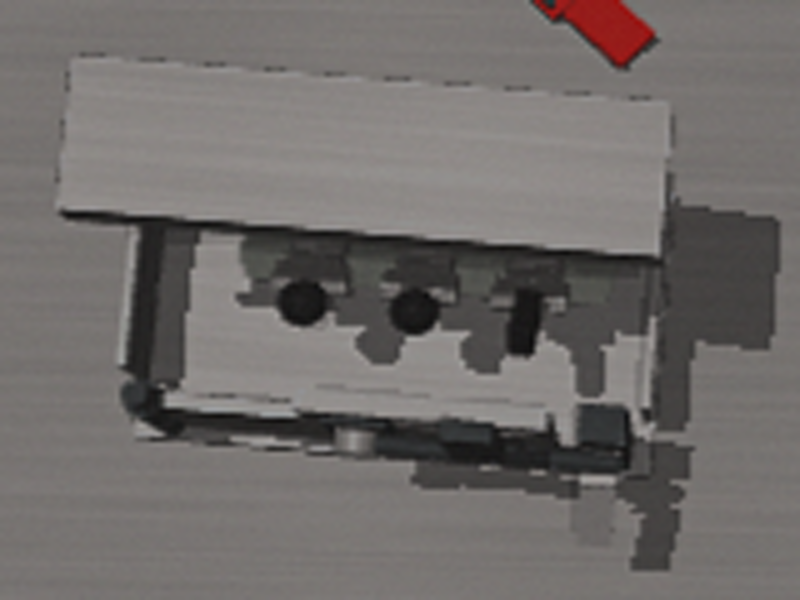

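View pics/sc_c.png

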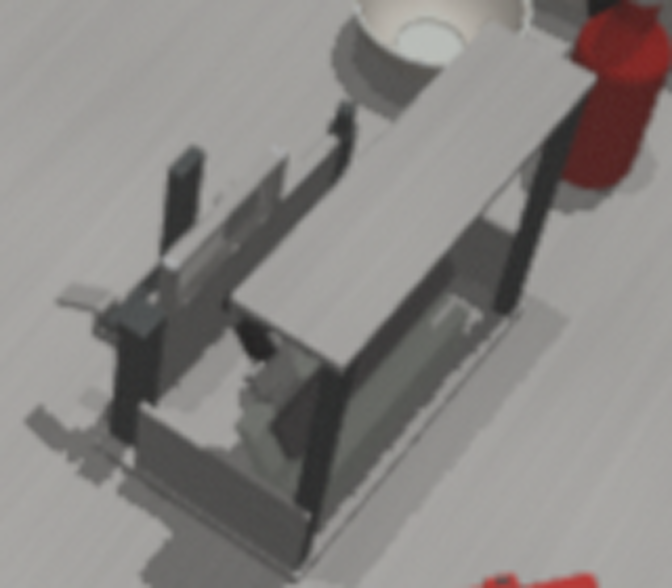

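Candidates for bar_grip: black bar in the rack at top (304,199); orange look-alike (329,293); red look-alike (314,131). The two balls are at (261,195) and (283,197). The right-hand black bar in the rack is the one, and the crop confirms it is a straight bar with no ball. The scene crop shows the gate shut, with the latch tab standing at scene (353,214).

Run:
```python
from h import *
c=np.load('top0.npz'); P=cloud(c)
box=np.zeros(P.shape[:2],bool); box[135:260,200:345]=1
m=box&(P[...,2]>.2)&(P[...,2]<.23)
m=cv2.morphologyEx(m.astype(np.uint8),cv2.MORPH_OPEN,np.ones((5,5)))>0
q=P[m]; print('canopy',len(q),q[:,2].mean(),q.min(0),q.max(0))
rect=cv2.minAreaRect((q[:,:2]*1000).astype(np.float32)); print(rect, cv2.boxPoints(rect))
# pan rim
b2=np.zeros_like(box); b2[195:325,385:490]=1
m=b2&(P[...,2]>.028)&(P[...,2]<.055); q=P[m]; print('pan',len(q),q[:,2].mean())
rect=cv2.minAreaRect((q[:,:2]*1000).astype(np.float32)); print(rect, cv2.boxPoints(rect))
# items in the rack
for n,(u,v) in dict(ball1=(261,195),ball2=(283,197),bar=(304,199),barlo=(304,204),barhi=(305,195)).items():
    print(n,px2w(c,u,v), [px2w(c,u+i,v)[2].round(3) for i in(-2,2)])
# tab
m=box&(P[...,2]>.15)&(P[...,2]<.2)
ys,xs=np.nonzero(m); 
for a in P[m][(ys>210)][::3]: print(a,end=' ')
```

```text
canopy 3988 0.21469435352578303 [ 0.6472 -0.0392  0.2016] [0.7287 0.2114 0.2222]
((688.236572265625, 85.68328857421875), (250.10528564453125, 69.29910278320312), 86.6197738647461) [[646.2739 -37.1088]
 [715.4525 -41.1948]
 [730.1992 208.4754]
 [661.0206 212.5614]]
pan 797 0.037969749866466354
((515.69091796875, -286.45635986328125), (172.07376098632812, 240.37672424316406), 87.37075805664062) [[ 391.6823 -366.8893]
 [ 631.806  -377.916 ]
 [ 639.6995 -206.0234]
 [ 399.5759 -194.9967]]
ball1 [0.6451 0.1198 0.1191] [np.float64(0.126), np.float64(0.11)]
ball2 [0.6416 0.0708 0.1206] [np.float64(0.12), np.float64(0.111)]
bar [0.639  0.0245 0.1163] [np.float64(0.115), np.float64(0.113)]
barlo [0.6256 0.0232 0.1317] [np.float64(0.132), np.float64(0.132)]
barhi [0.6526 0.0241 0.0885] [np.float64(0.095), np.float64(0.091)]
[0.5774 0.0512 0.1969] [0.5755 0.0513 0.1955] [0.5757 0.043  0.1959] [0.5759 0.0368 0.1958] [0.5769 0.0311 0.1877] [0.5737 0.0493 0.1934] [0.5739 0.0431 0.1934] [0.5739 0.0367 0.1951] [0.5746 0.0309 0.1902] [0.5717 0.0493 0.1925] [0.5719 0.0431 0.1928] [0.5717 0.0367 0.1954] [0.5728 0.031  0.1877] [0.5697 0.0514 0.1918] [0.5696 0.045  0.1938] [0.5695 0.0386 0.1964] [0.5697 0.0324 0.1957] [0.5681 0.0517 0.1874] [0.5679 0.0452 0.1908] [0.5674 0.0385 0.1962] [0.5679 0.0325 0.1935] [0.5682 0.0513 0.1668] [0.568  0.0447 0.1703] [0.5671 0.0376 0.1801] [0.5677 0.0316 0.1763] [0.5678 0.0439 0.1519] [0.5677 0.0372 0.1553] [0.5679 0.0308 0.1548]
```

```bash
cat >> h.py <<'E'
th=np.arctan2(14.75,249.7)  # rack yaw = -th
Rr=R.from_euler('z',-th).as_matrix(); O=np.array([.6343,.0889,0])
def rack(x,y,z): return Rr@np.array([x,y,z])/1000+O   # mm
def frame(xa,ya):
    xa=np.array(xa,float);xa/=np.linalg.norm(xa);ya=np.array(ya,float);ya-=xa*(xa@ya);ya/=np.linalg.norm(ya)
    return np.stack([xa,ya,np.cross(xa,ya)],1)
def pose():
    o=manip.get_obs(); return np.array(o['position']),R.from_quat(o['ee_rot']).as_matrix(),o
def go(p,M,n=1,sim=True):
    """per-row tool-frame shift (mm) & rotvec for n equal steps on straight line + constant rot"""
    p0,M0,o=pose()
    rv=R.from_matrix(M0.T@M).as_rotvec(); d=p-p0
    print('total mm world',d*1000,'tool',M0.T@d*1000,'rotvec',rv,'deg',np.degrees(np.linalg.norm(rv)))
    for i in range(n):
        Mi=M0@R.from_rotvec(rv*i/n).as_matrix(); print((Mi.T@d/n*1000).round(1),(rv/n).round(3))
def st():
    p,M,o=pose(); print('t',round(float(o['clock']),2),'p',p,'x',M[:,0],'y',M[:,1],'F',o['ft_force'],'q',o['joint_pos'],'g',round(float(o['grip_width']),3))
E
python3 - <<'E'
from h import *
st()
print('tab',rack(-59,-50,176),'bar',rack(0,-65,110.7),'hinge',rack(-45,105,108))
T=frame([0,0,-1],Rr@[1,0,0]); p=rack(-59,-50,300)
go(p,T,12); go(p,frame([0,0,-1],-Rr[:,0]),1)
E
```

```text
t 2.0 p [ 0.1491 -0.607   0.2313] x [ 0.     -0.0001 -1.    ] y [ 0.2385 -0.9711  0.0001] F [0.4034 0.3375 0.4656] q [ 1.3074  0.3322 -0.0647  1.4601  0.0216  1.3499 -0.0885] g 1.0
tab [0.5725 0.0425 0.176 ] bar [0.6305 0.024  0.1107] hinge [0.5956 0.1964 0.108 ]
total mm world [423.3796 649.4616  68.6638] tool [ -68.7255 -529.7183 -566.0748] rotvec [-1.2709  0.0001 -0.0001] deg 72.81967473180124
[ -5.7 -44.1 -47.2] [-0.106  0.    -0.   ]
[ -5.7 -38.9 -51.6] [-0.106  0.    -0.   ]
[ -5.7 -33.2 -55.4] [-0.106  0.    -0.   ]
[ -5.7 -27.2 -58.6] [-0.106  0.    -0.   ]
[ -5.7 -20.8 -61.1] [-0.106  0.    -0.   ]
[ -5.7 -14.3 -63. ] [-0.106  0.    -0.   ]
[ -5.7  -7.5 -64.2] [-0.106  0.    -0.   ]
[ -5.7  -0.7 -64.6] [-0.106  0.    -0.   ]
[ -5.7   6.1 -64.3] [-0.106  0.    -0.   ]
[ -5.7  12.9 -63.3] [-0.106  0.    -0.   ]
[ -5.7  19.5 -61.6] [-0.106  0.    -0.   ]
[ -5.7  25.9 -59.2] [-0.106  0.    -0.   ]
total mm world [423.3796 649.4616  68.6638] tool [ -68.7255 -529.7183 -566.0748] rotvec [ 1.8706 -0.0001 -0.0001] deg 107.18032572600535
[ -68.7 -529.7 -566.1] [ 1.871 -0.    -0.   ]
```

```bash
python3 -m handwheel '-10 -20 -20 -0.05 0 0 40;-10 -35 -35 -0.08 0 0 40;-10 -32 -38 -0.08 0 0 40;-10 -30 -38 -0.08 0 0 40;-10 -27 -40 -0.08 0 0 40;-5 -24 -42 -0.08 0 0 40;-5 -20 -44 -0.08 0 0 40;-5 -16 -46 -0.08 0 0 40' 40
python3 - <<'E'
from h import *
st()
T=frame([0,0,-1],Rr@[1,0,0]); p=rack(-59,-50,250)
go(p,T,9)
E
```

```text
clock: 2.8
position: [0.3166, -0.277, 0.2966]
ee_rot: [-0.644, -0.292, 0.644, -0.293]
ft_force: [0.6, -0.7, -0.3]
grip_width: 0.47
t 2.8 p [ 0.3166 -0.277   0.2966] x [ 0.0003 -0.0011 -1.    ] y [ 0.7538 -0.657   0.001 ] F [ 0.5856 -0.6851 -0.2658] q [ 1.033  -0.14   -0.3765  1.8322 -0.0511  1.439  -0.0504] g 0.47
total mm world [255.902  319.4521 -46.5521] tool [  46.2896  -17.0291 -408.9863] rotvec [-0.6579  0.0009 -0.0007] deg 37.69465220675887
[  5.1  -1.9 -45.4] [-0.073  0.    -0.   ]
[  5.1   1.4 -45.5] [-0.073  0.    -0.   ]
[  5.2   4.7 -45.2] [-0.073  0.    -0.   ]
[  5.2   8.  -44.8] [-0.073  0.    -0.   ]
[  5.2  11.3 -44.1] [-0.073  0.    -0.   ]
[  5.2  14.5 -43.1] [-0.073  0.    -0.   ]
[  5.2  17.6 -41.9] [-0.073  0.    -0.   ]
[  5.2  20.6 -40.5] [-0.073  0.    -0.   ]
[  5.2  23.5 -38.9] [-0.073  0.    -0.   ]
```

```bash
python3 -m handwheel '0 -2 -45 -0.073 0 0 40;0 1 -45 -0.073 0 0 40;0 5 -45 -0.073 0 0 40;0 8 -45 -0.073 0 0 40;2 11 -44 -0.073 0 0 40;5 14 -43 -0.073 0 0 40;5 18 -42 -0.073 0 0 40;5 20 -40 -0.073 0 0 40'
python3 - <<'E'
from h import *
st()
T=frame([0,0,-1],Rr@[1,0,0]); p=rack(-59,-50,230)
go(p,T,2)
E
```

```text
clock: 3.6
position: [0.5437, 0.0049, 0.2792]
ee_rot: [0.533, 0.465, -0.532, 0.466]
ft_force: [0.5, -1.2, -0.1]
grip_width: 0.471
t 3.6 p [0.5437 0.0049 0.2792] x [ 0.001  -0.0003 -1.    ] y [ 0.9911 -0.1334  0.0011] F [ 0.497  -1.1936 -0.1126] q [ 0.5979  0.2083 -0.7915  1.571   0.1497  1.4238 -0.3384] g 0.471
total mm world [ 28.7226  37.5262 -49.2107] tool [ 49.2301  23.4074 -41.029 ] rotvec [-0.0748  0.0002 -0.001 ] deg 4.286872738130277
[ 24.6  11.7 -20.5] [-0.037  0.    -0.001]
[ 24.6  12.5 -20.1] [-0.037  0.    -0.001]
```

```bash
python3 -m handwheel '15 12 -21 -0.037 0 0 40;15 12 -20 -0.037 0 0 40;0 0 0 0 0 0 30;0 0 0 0 0 0 30'
python3 - <<'E'
from h import *
st()
T=frame([0,0,-1],Rr@[1,0,0]); p=rack(-59,-50,163)
go(p,T,1)
for n in ['scene','top']:
    c=cams.camera(n); s=c['color']
    u,v,_=w2px(c,rack(-59,-50,190)); u=int(u);v=int(v)
    cv2.imwrite(f'pics/{n}1.png',cv2.resize(s[v-70:v+70,u-80:u+80],None,fx=4,fy=4,interpolation=cv2.INTER_CUBIC))
    print(n,u,v)
E
```

```text
clock: 4.0
position: [0.5712, 0.0415, 0.2489]
ee_rot: [-0.515, -0.485, 0.515, -0.484]
ft_force: [-0.2, 0.3, 0.7]
grip_width: 0.351
t 4.0 p [0.5712 0.0415 0.2489] x [-0.0008  0.0002 -1.    ] y [ 0.9981 -0.0617 -0.0009] F [-0.1998  0.2988  0.7497] q [ 0.5115  0.3052 -0.8081  1.5437  0.2223  1.3889 -0.3758] g 0.351
total mm world [  1.3006   0.9196 -85.8556] tool [85.8547  1.3148 -0.9833] rotvec [-0.0028 -0.0002  0.0009] deg 0.16564164090953115
[85.9  1.3 -1. ] [-0.003 -0.     0.001]
scene 354 208
top 292 224
```

View pics/scene1.png

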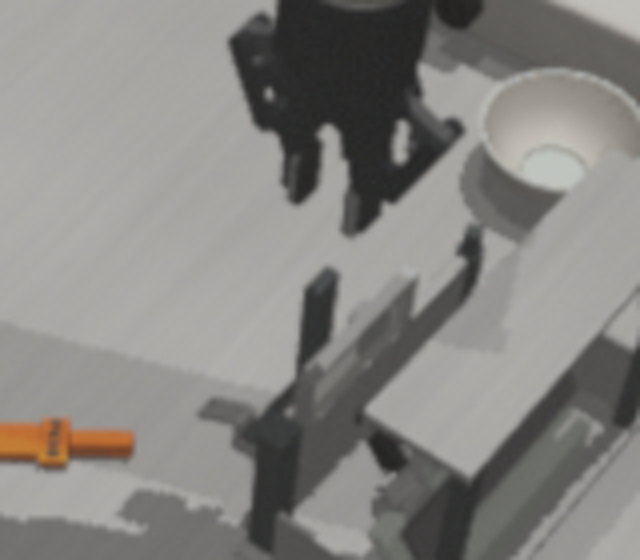

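View pics/top1.png

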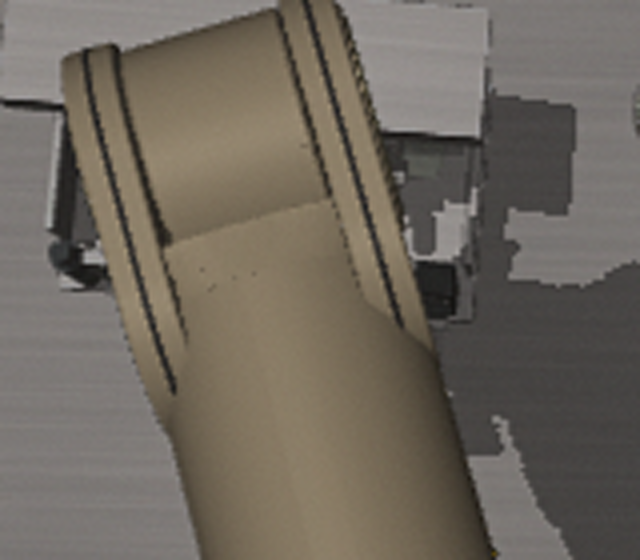

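The scene crop shows the open fingers centred over the dark tab: tips at about (300,190) and (360,220) in the crop, tab top at (322,272). I'm descending now.

```bash
python3 -m handwheel '30 1 -1 0 0 0 30;30 0 0 0 0 0 30;24 0 0 0 0 0 30;0 0 0 0 0 0 30;0 0 0 0 0 0 0;0 0 0 0 0 0 0;0 0 0 0 0 0 0;0 0 0 0 0 0 0' 40
python3 - <<'E'
from h import *
st()
c=cams.camera('scene'); s=c['color']
u,v,_=w2px(c,rack(-59,-50,190)); u=int(u);v=int(v)
cv2.imwrite(f'pics/scene2.png',cv2.resize(s[v-70:v+70,u-80:u+80],None,fx=4,fy=4,interpolation=cv2.INTER_CUBIC))
E
```

```text
clock: 4.9
position: [0.5725, 0.0419, 0.167]
ee_rot: [-0.515, -0.484, 0.515, -0.485]
ft_force: [-5.5, -1.9, 2.4]
grip_width: 0.114
t 4.9 p [0.5725 0.0419 0.167 ] x [ 0.001  -0.0011 -1.    ] y [ 0.998  -0.0625  0.0011] F [-5.5473 -1.8866  2.4262] q [ 0.4937  0.3682 -0.7901  1.6516  0.2756  1.2363 -0.4167] g 0.114
```

View pics/scene2.png

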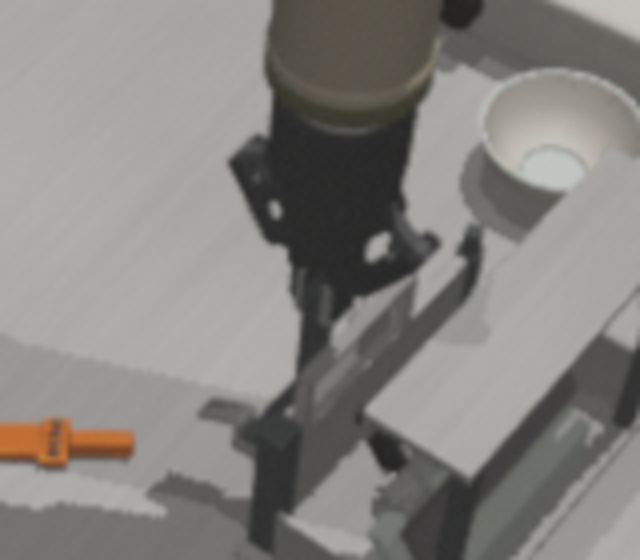

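```bash
python3 -m handwheel '-3 0 -3.2 0 -0.055 0 0;-3 0 -3.2 0 -0.055 0 0;-3 0 -3.2 0 -0.055 0 0;-3 0 -3.2 0 -0.055 0 0;0 0 0 0 0 0 0' 50
python3 - <<'E'
from h import *
st()
c=cams.camera('scene'); s=c['color']
u,v,_=w2px(c,rack(-59,-50,190)); u=int(u);v=int(v)
cv2.imwrite(f'pics/scene3.png',cv2.resize(s[v-70:v+70,u-80:u+80],None,fx=4,fy=4,interpolation=cv2.INTER_CUBIC))
E
```

```text
clock: 5.45
position: [0.5734, 0.0573, 0.1777]
ee_rot: [-0.455, -0.428, 0.568, -0.536]
ft_force: [-5.5, -3.3, 2.3]
grip_width: 0.106
t 5.45 p [0.5734 0.0573 0.1777] x [-0.0118 -0.2198 -0.9755] y [ 0.9982 -0.0598  0.0014] F [-5.5358 -3.3315  2.2628] q [ 0.2958  0.4    -0.7516  1.6006  0.475   1.3764 -0.6141] g 0.106
```

View pics/scene3.png

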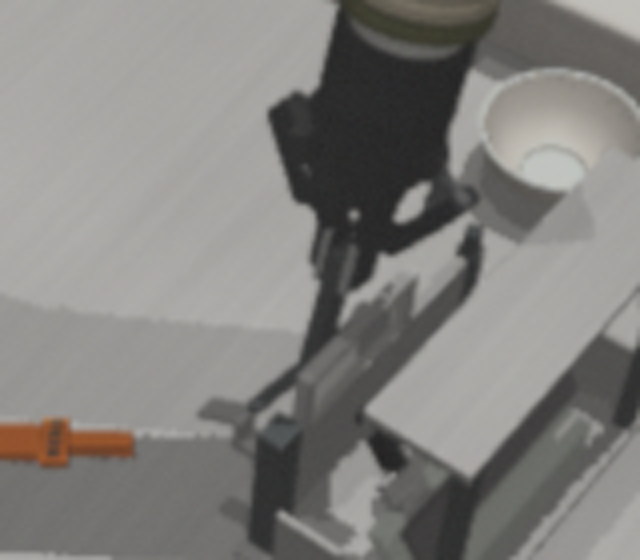

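```bash
cat >> h.py <<'E'
H=rack(-45,105,0)
def swing(dphi,n=1):
    """tool-frame step for screw about hinge by dphi rad (gate coord, + opens)"""
    p,M,o=pose(); Q=R.from_euler('z',-dphi/n)
    pn=H+Q.apply(p-H); rv=M.T@np.array([0,0,-dphi/n])
    print('step mm',(M.T@(pn-p))*1000,'rv',rv,'r',np.linalg.norm((p-H)[:2]),'ang',np.degrees(np.arctan2(*(p-H)[1::-1])))
E
python3 - <<'E'
from h import *
swing(0.1)
E
```

```text
step mm [ -0.4619 -13.9972  -2.0178] rv [ 0.0976 -0.0001 -0.0218] r 0.14155288820280304 ang -99.04554513571736
```

```bash
python3 -m handwheel '-0.3 -7 -1 0.049 0 -0.011 0;-0.5 -14 -2 0.0976 0 -0.0218 0;-0.5 -14 -2 0.0976 0 -0.0218 0;-0.5 -14 -2 0.0976 0 -0.0218 0;0 0 0 0 0 0 0'
python3 - <<'E'
from h import *
st(); swing(.1)
E
```

```text
clock: 6.0
position: [0.5266, 0.0729, 0.1774]
ee_rot: [-0.525, -0.342, 0.653, -0.426]
ft_force: [-0.3, -0.1, -0.8]
grip_width: 0.108
t 6.0 p [0.5266 0.0729 0.1774] x [-0.086  -0.1979 -0.9764] y [ 0.9153 -0.4027  0.001 ] F [-0.3389 -0.1108 -0.7732] q [ 0.2699  0.3486 -0.7242  1.6515  0.3759  1.4085 -0.9531] g 0.108
step mm [ -0.4541 -13.9892  -1.9914] rv [ 0.0976 -0.0001 -0.0216] r 0.1414340293796196 ang -119.19164799836147
```

```bash
python3 -m handwheel '-0.5 -14 -2 0.0976 0 -0.0218 0;-0.5 -14 -2 0.0976 0 -0.0218 0;-0.5 -14 -2 0.0976 0 -0.0218 0;-0.5 -14 -2 0.0976 0 -0.0218 0;-0.5 -14 -2 0.0976 0 -0.0218 0;-0.5 -14 -2 0.0976 0 -0.0218 0'
python3 - <<'E'
from h import *
st(); swing(.1)
E
```

```text
clock: 6.6
position: [0.4698, 0.1329, 0.1774]
ee_rot: [-0.602, -0.172, 0.75, -0.214]
ft_force: [0.1, -0.4, -2.1]
grip_width: 0.108
t 6.6 p [0.4698 0.1329 0.1774] x [-0.183  -0.1135 -0.9765] y [ 0.5276 -0.8495 -0.0001] F [ 0.1166 -0.4368 -2.1328] q [ 0.1893  0.3072 -0.6886  1.6893  0.2078  1.4361 -1.5633] g 0.108
step mm [ -0.4174 -13.9488  -1.9001] rv [ 0.0977  0.     -0.0215] r 0.14089626102860894 ang -153.232122062416
```

```bash
python3 -m handwheel '-0.5 -14 -2 0.0976 0 -0.0218 0;-0.5 -14 -2 0.0976 0 -0.0218 0;-0.5 -14 -2 0.0976 0 -0.0218 0;-0.5 -14 -2 0.0976 0 -0.0218 0;-0.5 -14 -2 0.0976 0 -0.0218 0;-0.3 -7 -1 0.049 0 -0.011 0;0 0 0 0 0 0 0'
python3 - <<'E'
from h import *
st(); swing(.1)
c=cams.camera('scene'); cv2.imwrite(f'pics/scene4.png',c['color'])
E
```

```text
clock: 7.3
position: [0.456, 0.2083, 0.1773]
ee_rot: [-0.626, -0.003, 0.78, -0.003]
ft_force: [0.2, -2.2, 0.9]
grip_width: 0.107
t 7.3 p [0.456  0.2083 0.1773] x [-0.2158 -0.0004 -0.9764] y [ 0.0083 -1.     -0.0014] F [ 0.2106 -2.2141  0.9385] q [ 0.0901  0.3228 -0.652   1.665   0.0813  1.4047 -2.138 ] g 0.107
step mm [ -0.4131 -13.8576  -1.9588] rv [ 0.0976  0.0001 -0.0216] r 0.14007296321442747 ang 175.12293047616754
```

View pics/scene4.png

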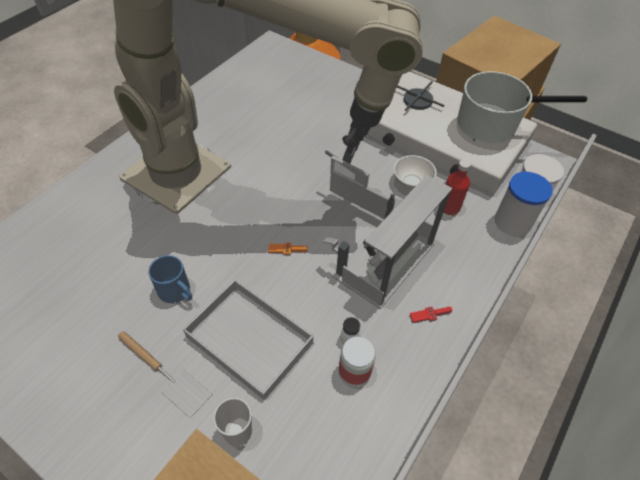

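The gate stands at about a right angle, with its panel at scene (330–395,155–215) and the gripper on the tab at (352,150). I'm releasing the tab, retreating upward and going to the insert.

```bash
python3 -m handwheel '0 0 0 0 0 0 30;0 0 0 0 0 0 30;0 0 0 0 0 0 30;-25 0 0 0 0 0 30;-40 0 0 0 0 0 30;-40 0 0 0 0 0 30'
cat >> h.py <<'E'
G=rack(0,-65,110.7); U=Rr@np.array([-np.sin(.61),0,np.cos(.61)])
MG=frame(-U,-Rr[:,1])
def grasp_tcp(a): return G+U*(a-18.7)/1000   # a = grasp point mm above grip centre
E
python3 - <<'E'
from h import *
st()
print('pre',grasp_tcp(80),'final',grasp_tcp(4))
go(grasp_tcp(110),MG,8)
c=cams.camera('scene'); cv2.imwrite(f'pics/scene5.png',c['color'][100:320,260:480].repeat(2,0).repeat(2,1))
E
```

```text
clock: 7.95
position: [0.4775, 0.2085, 0.2804]
ee_rot: [-0.625, -0.003, 0.781, -0.004]
ft_force: [0.9, 0.5, -0.0]
grip_width: 0.354
t 7.95 p [0.4775 0.2085 0.2804] x [-0.2188 -0.0023 -0.9758] y [ 0.0092 -1.      0.0003] F [ 0.8852  0.5274 -0.0262] q [ 0.0835  0.3037 -0.6513  1.4655  0.0674  1.6216 -2.1272] g 0.354
pre [0.5954 0.0261 0.1609] final [0.6389 0.0235 0.0987]
total mm world [ 100.7659 -181.3576  -94.9139] tool [  70.9929  182.2459 -117.471 ] rotvec [0.0689 0.8302 0.0132] deg 47.738872314072196
[  8.9  22.8 -14.7] [0.009 0.104 0.002]
[ 10.4  22.6 -13.9] [0.009 0.104 0.002]
[ 11.8  22.5 -12.9] [0.009 0.104 0.002]
[ 13.1  22.4 -11.8] [0.009 0.104 0.002]
[ 14.3  22.3 -10.6] [0.009 0.104 0.002]
[15.4 22.2 -9.2] [0.009 0.104 0.002]
[16.3 22.1 -7.8] [0.009 0.104 0.002]
[17.1 22.  -6.2] [0.009 0.104 0.002]
```

View pics/scene5.png

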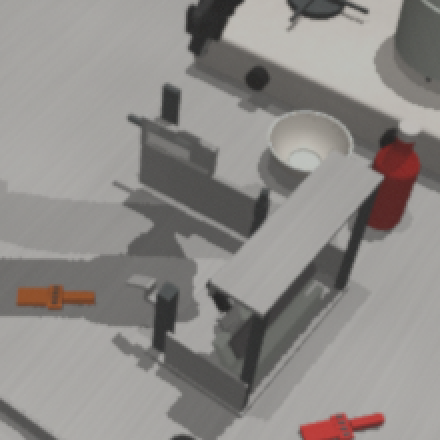

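```bash
python3 -m handwheel '0 30 -17 0.009 0.104 0.002 30;5 30 -17 0.009 0.104 0.002 30;12 25 -15 0.009 0.104 0.002 30;13 22 -12 0.009 0.104 0.002 30;14 22 -10 0.009 0.104 0.002 30;15 20 -8 0.009 0.104 0.002 30;16 17 -6 0.009 0.104 0.002 30;17 15 -5 0.009 0.104 0.002 30'
python3 - <<'E'
from h import *
st()
go(grasp_tcp(80),MG,3)
E
```

```text
clock: 8.8
position: [0.5845, 0.0239, 0.1976]
ee_rot: [0.888, -0.029, -0.458, -0.013]
ft_force: [1.9, -0.1, -0.4]
grip_width: 0.354
t 8.8 p [0.5845 0.0239 0.1976] x [ 0.5782 -0.0385 -0.815 ] y [-0.0632 -0.998   0.0023] F [ 1.9449 -0.1466 -0.4441] q [ 0.3568 -0.0923 -0.5379  2.1366  0.2176  0.4937 -1.9876] g 0.354
total mm world [ 10.9212   2.138  -36.6749] tool [36.1213 -2.9086 12.4774] rotvec [-0.0021 -0.0081 -0.0043] deg 0.540925282604465
[12.  -1.   4.2] [-0.001 -0.003 -0.001]
[12.1 -1.   4.1] [-0.001 -0.003 -0.001]
[12.1 -0.9  4.1] [-0.001 -0.003 -0.001]
```

```bash
python3 -m handwheel '12 -1 4 0 -0.003 -0.001 30;12 -1 4 0 -0.003 -0.001 30;12 -1 4 0 -0.003 -0.001 30;0 0 0 0 0 0 30'
python3 - <<'E'
from h import *
st()
go(grasp_tcp(4),MG,1)
c=cams.camera('scene'); s=c['color']
u,v,_=w2px(c,G); u=int(u);v=int(v);print(u,v)
cv2.imwrite(f'pics/scene6.png',cv2.resize(s[v-70:v+70,u-80:u+80],None,fx=4,fy=4,interpolation=cv2.INTER_CUBIC))
c=cams.camera('top'); s=c['color']
u,v,_=w2px(c,G); u=int(u);v=int(v);print(u,v)
cv2.imwrite(f'pics/top6.png',cv2.resize(s[v-60:v+60,u-80:u+80],None,fx=4,fy=4,interpolation=cv2.INTER_CUBIC))
E
```

```text
clock: 9.2
position: [0.5945, 0.0272, 0.1591]
ee_rot: [0.884, -0.027, -0.466, -0.014]
ft_force: [1.1, 0.1, 0.5]
grip_width: 0.353
t 9.2 p [0.5945 0.0272 0.1591] x [ 0.5645 -0.0342 -0.8247] y [-0.0609 -0.9981 -0.0003] F [1.127  0.0763 0.4672] q [ 0.3607 -0.0007 -0.5625  2.1423  0.3518  0.4387 -2.1104] g 0.353
total mm world [ 44.3684  -3.6866 -60.4637] tool [75.038   0.9964 -2.5105] rotvec [-0.0018  0.0089 -0.0008] deg 0.5205426981475203
[75.   1.  -2.5] [-0.002  0.009 -0.001]
368 246
304 203
```

View pics/scene6.png

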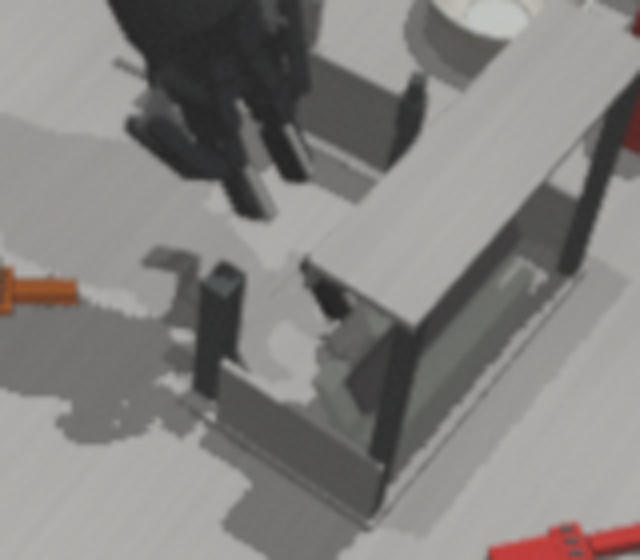

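View pics/top6.png

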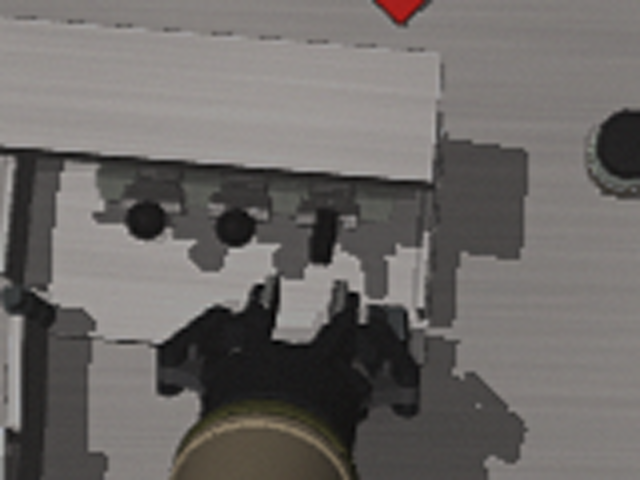

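Run:
```python
from h import *
p,M,o=pose()
c=np.load('top0.npz')
b=w2px(c,G)[:2]
for q in [p,p-M[:,0]*.01,p-M[:,0]*.01+M[:,1]*.02,p-M[:,0]*.01-M[:,1]*.02,G,G+U*.021,G-U*.021]:
    w=w2px(c,q)[:2]; print(w,(w-[304-80,203-60])*4)
```

```text
[300.8627 216.066 ] [307.4507 292.264 ]
[300.3822 218.2166] [305.5289 300.8662]
[309.7792 219.0331] [343.1169 304.1324]
[290.9897 217.4004] [267.9588 297.6016]
[304.2149 203.2111] [320.8598 240.8446]
[303.2931 207.4465] [317.1725 257.786 ]
[305.1112 199.0934] [324.4447 224.3738]
```

```bash
python3 -m handwheel '25 1 -1 0 0.009 0 30;25 1 -1 0 0 0 30;15 0 -1 0 0 0 30;10 0 0 0 0 0 30;0 0 0 0 0 0 30'
python3 - <<'E'
from h import *
st()
go(grasp_tcp(4),MG,1)
c=cams.camera('scene'); s=c['color']
u,v,_=w2px(c,G); u=int(u);v=int(v)
cv2.imwrite(f'pics/scene7.png',cv2.resize(s[v-70:v+70,u-80:u+80],None,fx=4,fy=4,interpolation=cv2.INTER_CUBIC))
c=cams.camera('top'); s=c['color']
u,v,_=w2px(c,G); u=int(u);v=int(v)
cv2.imwrite(f'pics/top7.png',cv2.resize(s[v-60:v+60,u-80:u+80],None,fx=4,fy=4,interpolation=cv2.INTER_CUBIC))
E
```

```text
clock: 9.8
position: [0.6405, 0.0224, 0.1005]
ee_rot: [0.887, -0.027, -0.461, -0.014]
ft_force: [-0.8, -1.0, -0.1]
grip_width: 0.35
t 9.8 p [0.6405 0.0224 0.1005] x [ 0.5733 -0.035  -0.8186] y [-0.0616 -0.9981 -0.0005] F [-0.7746 -0.9671 -0.0865] q [ 0.2878  0.1966 -0.4962  2.0985  0.7217  0.3457 -2.4251] g 0.35
total mm world [-1.631   1.1495 -1.8903] tool [ 0.572  -1.0459  2.4766] rotvec [-0.0024 -0.0018 -0.0011] deg 0.18668220752462558
[ 0.6 -1.   2.5] [-0.002 -0.002 -0.001]
```

View pics/scene7.png

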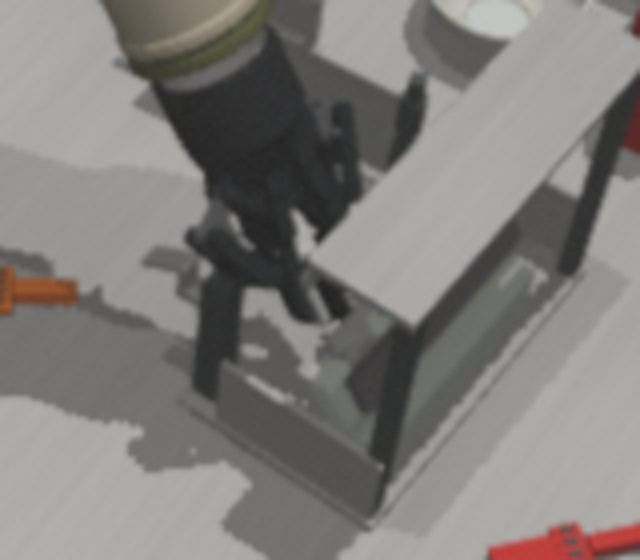

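View pics/top7.png

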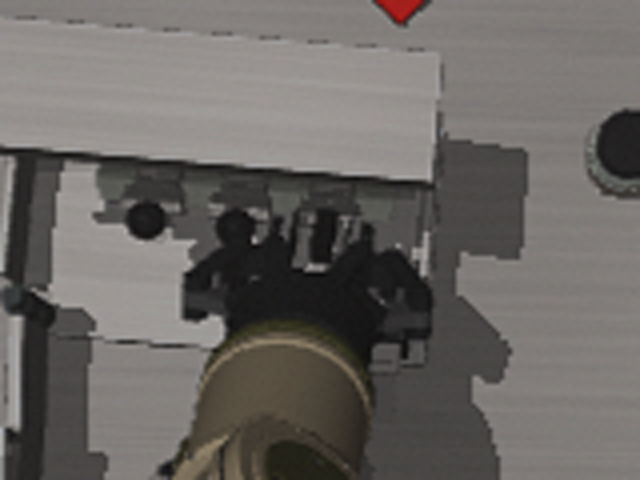

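The bar grip sits between the fingertips at crop (322,232). Now I'm closing on it.

```bash
python3 -m handwheel '0 0 2 0 0 0 30;0 0 0 0 0 0 0;0 0 0 0 0 0 0;0 0 0 0 0 0 0;0 0 0 0 0 0 0' 60
python3 - <<'E'
from h import *
st()
E
```

```text
clock: 10.4
position: [0.6387, 0.0223, 0.1006]
ee_rot: [0.887, -0.027, -0.46, -0.014]
ft_force: [-7.2, -1.1, 8.2]
grip_width: 0.128
t 10.4 p [0.6387 0.0223 0.1006] x [ 0.5746 -0.0357 -0.8177] y [-0.0619 -0.9981  0.0001] F [-7.2351 -1.103   8.1692] q [ 0.287   0.1923 -0.4959  2.1039  0.7261  0.3433 -2.4314] g 0.128
```

```bash
python3 -m handwheel '-5 0 0 0 0 0 0;-8 0 0 0 0 0 0;-12 0 0 0 0 0 0;-15 0 0 0 0 0 0;-20 0 0 0 0 0 0;-20 0 0 0 0 0 0;-20 0 0 0 0 0 0;0 0 0 0 0 0 0'
python3 - <<'E'
from h import *
st()
c=cams.camera('scene'); s=c['color']
u,v,_=w2px(c,G); u=int(u);v=int(v)
cv2.imwrite(f'pics/scene8.png',cv2.resize(s[v-70:v+70,u-80:u+80],None,fx=4,fy=4,interpolation=cv2.INTER_CUBIC))
c=cams.camera('top'); s=c['color']
u,v,_=w2px(c,G); u=int(u);v=int(v)
cv2.imwrite(f'pics/top8.png',cv2.resize(s[v-60:v+60,u-80:u+80],None,fx=4,fy=4,interpolation=cv2.INTER_CUBIC))
E
```

```text
clock: 11.2
position: [0.5814, 0.0262, 0.1843]
ee_rot: [0.888, -0.027, -0.459, -0.014]
ft_force: [0.0, -0.4, 0.2]
grip_width: 0.13
t 11.2 p [0.5814 0.0262 0.1843] x [ 0.577  -0.0356 -0.816 ] y [-0.0613 -0.9981  0.0002] F [ 0.0016 -0.4417  0.2319] q [ 0.4064 -0.0798 -0.593   2.1547  0.2355  0.4654 -2.0097] g 0.13
```

View pics/scene8.png

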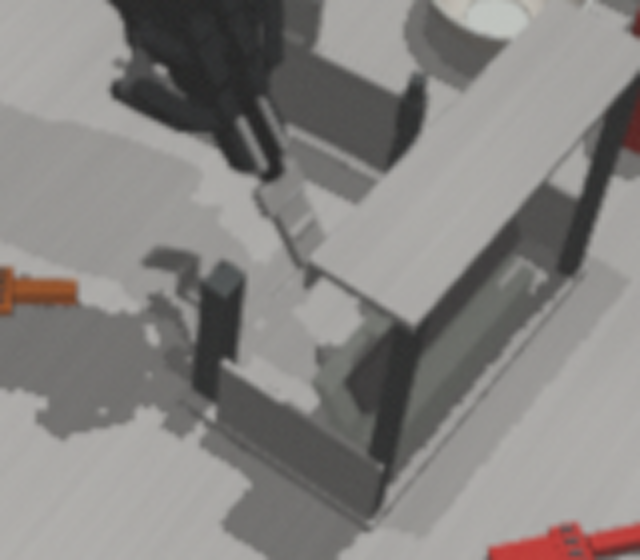

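View pics/top8.png

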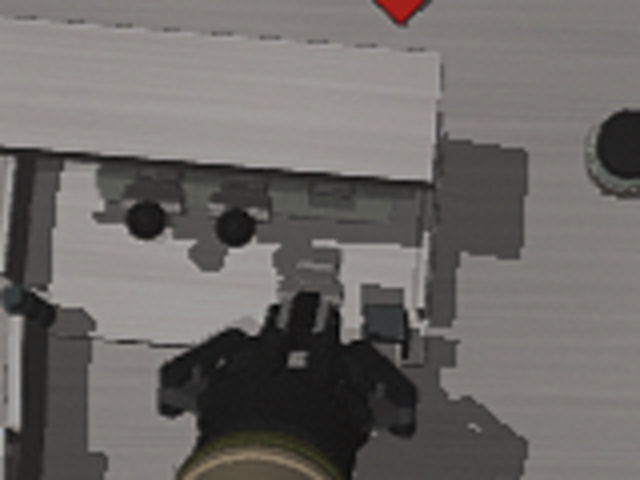

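The insert hangs free below the fingers at scene crop (285–325,190–260), and both balls are still in place in the top view. Before tilting for the pan, I'm fitting the arm's geometry from the readings so far to check reach.

```bash
cat > kin.py <<'E'
import numpy as np, itertools
from scipy.spatial.transform import Rotation as R
from scipy.optimize import least_squares
D=[ # q, p, x, y
([1.3074,.3322,-.0647,1.4601,.0216,1.3499,-.0885],[.1491,-.607,.2313],[0,-.0001,-1],[.2385,-.9711,.0001]),
([1.033,-.14,-.3765,1.8322,-.0511,1.439,-.0504],[.3166,-.277,.2966],[.0003,-.0011,-1],[.7538,-.657,.001]),
([.5979,.2083,-.7915,1.571,.1497,1.4238,-.3384],[.5437,.0049,.2792],[.001,-.0003,-1],[.9911,-.1334,.0011]),
([.5115,.3052,-.8081,1.5437,.2223,1.3889,-.3758],[.5712,.0415,.2489],[-.0008,.0002,-1],[.9981,-.0617,-.0009]),
([.4937,.3682,-.7901,1.6516,.2756,1.2363,-.4167],[.5725,.0419,.167],[.001,-.0011,-1],[.998,-.0625,.0011]),
([.2958,.4,-.7516,1.6006,.475,1.3764,-.6141],[.5734,.0573,.1777],[-.0118,-.2198,-.9755],[.9982,-.0598,.0014]),
([.2699,.3486,-.7242,1.6515,.3759,1.4085,-.9531],[.5266,.0729,.1774],[-.086,-.1979,-.9764],[.9153,-.4027,.001]),
([.1893,.3072,-.6886,1.6893,.2078,1.4361,-1.5633],[.4698,.1329,.1774],[-.183,-.1135,-.9765],[.5276,-.8495,-.0001]),
([.0901,.3228,-.652,1.665,.0813,1.4047,-2.138],[.456,.2083,.1773],[-.2158,-.0004,-.9764],[.0083,-1,-.0014]),
([.0835,.3037,-.6513,1.4655,.0674,1.6216,-2.1272],[.4775,.2085,.2804],[-.2188,-.0023,-.9758],[.0092,-1,.0003]),
([.3568,-.0923,-.5379,2.1366,.2176,.4937,-1.9876],[.5845,.0239,.1976],[.5782,-.0385,-.815],[-.0632,-.998,.0023]),
([.3607,-.0007,-.5625,2.1423,.3518,.4387,-2.1104],[.5945,.0272,.1591],[.5645,-.0342,-.8247],[-.0609,-.9981,-.0003]),
([.2878,.1966,-.4962,2.0985,.7217,.3457,-2.4251],[.6405,.0224,.1005],[.5733,-.035,-.8186],[-.0616,-.9981,-.0005]),
([.4064,-.0798,-.593,2.1547,.2355,.4654,-2.0097],[.5814,.0262,.1843],[.577,-.0356,-.816],[-.0613,-.9981,.0002]),
]
ax='zyzyzyz'
def Rs(q,s):
    out=[];M=R.identity()
    for i in range(7):
        M=M*R.from_euler(ax[i],s[i]*q[i]); out.append(M.as_matrix())
    return out
def meas(d):
    x,y=np.array(d[2]),np.array(d[3]); x=x/np.linalg.norm(x); y=y-x*(x@y); y/=np.linalg.norm(y)
    return np.stack([x,y,np.cross(x,y)],1)
def fit():
    best=None
    for s in itertools.product([1,-1],repeat=7):
        E=[R.from_matrix(Rs(d[0],s)[-1].T@meas(d)) for d in D]
        m=R.concatenate(E).mean(); e=max((m.inv()*x).magnitude() for x in E)
        if best is None or e<best[0]: best=(e,s,m.as_matrix())
    e,s,C=best
    A=[];b=[]
    for d in D:
        A.append(np.hstack([np.eye(3)]+Rs(d[0],s))); b.append(d[1])
    A=np.vstack(A);b=np.hstack(b)
    # ridge (tiny) : redundant columns
    x=np.linalg.lstsq(np.vstack([A,1e-3*np.eye(A.shape[1])]),np.hstack([b,np.zeros(A.shape[1])]),rcond=None)[0]
    return e,s,C,x.reshape(8,3),np.abs(A@x-b).max()
E0,S,C,L,RES=fit()
lo=np.array([-2.6,-.5,-1.47,.16,-1.27,.06,-2.6]);hi=np.array([2.6,2.12,1.34,2.42,4.41,2.06,2.6])
def fk(q):
    Ms=Rs(q,S); p=L[0].copy()
    for M,l in zip(Ms,L[1:]): p=p+M@l
    return p,Ms[-1]@C
def ik(p,M,q0,w=1e-3):
    def f(q):
        pp,MM=fk(q); return np.hstack([(pp-p)*10,R.from_matrix(MM.T@M).as_rotvec()*2,w*(q-q0)])
    r=least_squares(f,np.clip(q0,lo+.01,hi-.01),bounds=(lo,hi)); pp,MM=fk(r.x)
    return r.x,np.linalg.norm(pp-p)*1000,np.degrees(R.from_matrix(MM.T@M).magnitude())
if __name__=='__main__':
    np.set_printoptions(precision=3,suppress=True); print(E0,S,C,L,RES)
E
python3 kin.py
```

```text
0.00014530691420777263 (-1, 1, -1, 1, -1, 1, -1) [[ 0. -1. -0.]
 [ 0.  0. -1.]
 [ 1.  0.  0.]] [[-0.     0.     0.129]
 [-0.    -0.011  0.129]
 [ 0.001 -0.011  0.224]
 [-0.    -0.012  0.224]
 [ 0.    -0.012  0.245]
 [ 0.    -0.     0.245]
 [ 0.    -0.     0.172]
 [-0.    -0.     0.172]] 7.058358147626898e-05
```

```bash
cat > pl.py <<'E'
from h import *
import kin
C0=np.array([.5157,-.2865,0]); Rp=R.from_euler('z',np.arctan2(-11.03,240.1)).as_matrix()
def pan(x,y,z): return Rp@np.array([x,y,z])/1000+C0
def pt(gx,gy,gz,e,yaw):
    """tcp pose with grasp point at pan mm, elevation e deg below horizontal, heading yaw (deg rel world x)"""
    a=np.radians(e);b=np.radians(yaw); x=np.array([np.cos(a)*np.cos(b),np.cos(a)*np.sin(b),-np.sin(a)])
    y=np.array([np.sin(b),-np.cos(b),0]); return pan(gx,gy,gz)+x*.0187, frame(x,y)
E
python3 - <<'E'
from pl import *
q0=manip.get_obs()['joint_pos']
for gz in (120,50,30):
  for e in (55,45,30):
    for yaw in (-3,-15,-28,-60,-90,60,90,180,150):
      p,M=pt(10,0,gz,e,yaw)
      best=min((kin.ik(p,M,np.array(s)) for s in [q0,q0+[.5,0,.5,0,0,0,.3],[.5,.2,0,2,1.5,.5,-1],[.5,.2,0,2,3.1,.5,1]]),key=lambda r:r[1]+r[2])
      print(gz,e,yaw,best[0].round(2),round(best[1],1),round(best[2],1))
E
```

```text
120 55 -3 [ 1.32  0.22 -0.78  2.1  -0.4   0.38 -0.7 ] 0.0 0.0
120 55 -15 [ 1.01  0.14 -0.53  2.15 -0.24  0.28 -1.12] 0.0 0.0
120 55 -28 [ 0.69  0.1  -0.3   2.18  0.32  0.27 -1.95] 0.0 0.0
120 55 -60 [-0.87  0.34  1.2   2.15  0.26  0.44 -2.6 ] 0.0 0.0
120 55 -90 [ 0.97  0.57 -1.05  1.85  1.16  1.32  2.6 ] 0.0 0.0
120 55 60 [ 1.37  0.66 -0.87  1.62 -0.13  1.11  0.15] 0.0 0.0
120 55 90 [ 1.28  0.89 -0.99  1.36  0.15  1.47  0.37] 0.0 0.0
120 55 180 [ 0.79  0.94 -0.86  1.16  0.68  1.93  1.56] 0.0 0.0
120 55 150 [ 0.91  1.01 -0.93  1.09  0.51  1.93  1.13] 0.0 0.0
120 45 -3 [ 1.87  0.52 -1.36  2.18  0.32  0.17 -1.2 ] 0.0 0.0
120 45 -15 [ 1.46  0.2  -0.96  2.25 -1.23  0.06 -0.06] 0.0 0.0
120 45 -28 [0.04 0.06 0.36 2.33 2.08 0.06 2.55] 0.0 0.0
120 45 -60 [ 0.61  0.22 -0.55  2.21  1.45  0.76  2.6 ] 3.7 3.3
120 45 -90 [ 0.52  0.44 -0.58  1.91  1.13  1.23  2.5 ] 0.0 0.0
120 45 60 [ 1.63  1.01 -1.27  1.59  0.17  1.16 -0.03] 0.0 0.0
120 45 90 [ 1.3   1.01 -1.04  1.28  0.11  1.57  0.38] 0.0 0.0
120 45 180 [ 0.62  0.99 -0.64  1.02  0.6   2.06  1.64] 0.0 0.0
120 45 150 [ 0.73  1.03 -0.61  0.93  0.3  
[... 3168 characters left out ...]
01  1.3   0.19  1.48  0.42] 0.0 0.0
30 45 180 [ 0.71  1.16 -0.84  1.04  0.78  2.02  1.54] 0.0 0.0
30 45 150 [ 0.86  1.24 -0.95  0.95  0.6   2.03  1.12] 0.0 0.0
30 30 -3 [0.64 0.48 0.08 2.34 3.97 0.83 1.27] 0.0 0.0
30 30 -15 [0.51 0.45 0.06 2.42 3.53 0.79 1.42] 0.0 0.0
30 30 -28 [ 0.94  0.5  -0.57  2.42  2.89  0.8   1.95] 0.0 0.0
30 30 -60 [ 0.11  0.5  -0.12  2.28  1.88  0.95  1.99] 0.0 0.0
30 30 -90 [ 0.28  0.7  -0.41  1.93  1.4   1.36  2.13] 0.0 0.0
30 30 60 [ 1.67  1.34 -1.25  1.54  0.2   1.15  0.12] 0.0 0.0
30 30 90 [ 1.3   1.31 -1.05  1.15  0.11  1.65  0.44] 0.0 0.0
30 30 180 [ 0.11  1.25  0.44  0.86 -0.    2.06  2.05] 0.0 0.0
30 30 150 [ 0.41  1.17  0.1   0.86 -0.13  2.06  1.54] 8.7 5.6
```

Run:
```python
from pl import *
p0,M0,o=pose(); q0=o['joint_pos']
print('fk chk',kin.fk(q0)[0]-p0)
print('grasp now', p0-M0[:,0]*.0187, 'foot', p0+M0[:,0]*(.083-.0187))
# straight path check
for yaw in (-4,-10):
  q=q0.copy()
  for (gx,gz,e) in [(35,200,55),(35,130,55),(35,75,55),(35,75,58),(20,50,55),(20,50,58),(3,28,55),(3,28,58)]:
    p,M=pt(gx,0,gz,e,yaw); r=kin.ik(p,M,q,.01); q=r[0]; print(yaw,gx,gz,e,r[0].round(2),round(r[1],1),round(r[2],1),p)
p,M=pt(35,0,170,55,-4); go(p,M,8)
```

```text
fk chk [-0. -0. -0.]
grasp now [0.5707 0.0265 0.1973] foot [0.6184 0.0235 0.1294]
-4 35 200 55 [ 0.92  0.08 -0.39  2.   -0.45  0.55 -0.77] 0.0 0.0 [ 0.5614 -0.2889  0.1847]
-4 35 130 55 [ 0.94  0.19 -0.42  2.06 -0.51  0.4  -0.67] 0.0 0.0 [ 0.5614 -0.2889  0.1147]
-4 35 75 55 [ 0.98  0.29 -0.47  2.09 -0.55  0.28 -0.59] 0.0 0.0 [ 0.5614 -0.2889  0.0597]
-4 35 75 58 [ 0.88  0.29 -0.38  2.06 -0.43  0.34 -0.72] 0.0 0.0 [ 0.5605 -0.2888  0.0591]
-4 20 50 55 [ 1.09  0.34 -0.57  2.13 -0.54  0.22 -0.55] 0.0 0.0 [ 0.5464 -0.2882  0.0347]
-4 20 50 58 [ 0.96  0.32 -0.45  2.1  -0.44  0.28 -0.68] 0.0 0.0 [ 0.5456 -0.2881  0.0341]
-4 3 28 55 [ 1.2   0.39 -0.66  2.16 -0.5   0.16 -0.53] 0.0 0.0 [ 0.5294 -0.2874  0.0127]
-4 3 28 58 [ 1.06  0.36 -0.53  2.14 -0.43  0.22 -0.65] 0.0 0.0 [ 0.5286 -0.2873  0.0121]
-10 35 200 55 [ 0.85  0.06 -0.36  2.03 -0.35  0.5  -0.98] 0.0 0.0 [ 0.5612 -0.29    0.1847]
-10 35 130 55 [ 0.87  0.16 -0.38  2.09 -0.39  0.34 -0.91] 0.0 0.0 [ 0.5612 -0.29    0.1147]
-10 35 75 55 [ 0.9   0.27 -0.43  2.12 -0.41  0.22 -0.84] 0.0 0.0 [ 0.5612 -0.29    0.0597]
-10 35 75 58 [ 0.8   0.
[... 186 characters left out ...]
0.41  2.12 -0.31  0.22 -0.93] 0.0 0.0 [ 0.5454 -0.2891  0.0341]
-10 3 28 55 [ 1.11  0.36 -0.61  2.19 -0.33  0.1  -0.84] 0.0 0.0 [ 0.5293 -0.2885  0.0127]
-10 3 28 58 [ 0.98  0.33 -0.49  2.16 -0.28  0.17 -0.92] 0.0 0.0 [ 0.5285 -0.2884  0.0121]
total mm world [ -20.0708 -314.6796  -27.2969] tool [ 21.9928 315.3169  16.2118] rotvec [ 0.0066 -0.0029  0.0045] deg 0.4862693969587161
[ 2.7 39.4  2. ] [ 0.001 -0.     0.001]
[ 2.8 39.4  2. ] [ 0.001 -0.     0.001]
[ 2.8 39.4  2. ] [ 0.001 -0.     0.001]
[ 2.8 39.4  1.9] [ 0.001 -0.     0.001]
[ 2.8 39.4  1.9] [ 0.001 -0.     0.001]
[ 2.9 39.4  1.9] [ 0.001 -0.     0.001]
[ 2.9 39.4  1.8] [ 0.001 -0.     0.001]
[ 2.9 39.4  1.8] [ 0.001 -0.     0.001]
```

```bash
python3 -m handwheel '-25 0 -10 0 0 0 0;-25 0 -10 0 0 0 0;0 25 0 0 0 0 0;0 35 0 0 0 0 0;0 35 0 0 0 0 0;0 35 0 0 0 0 0;0 35 0 0 0 0 0;0 35 0 0 0 0 0'
python3 - <<'E'
from pl import *
st()
p,M=pt(35,0,140,56,-4); go(p,M,4)
E
```

```text
clock: 12.1
position: [0.5562, -0.1745, 0.2324]
ee_rot: [0.887, -0.027, -0.462, -0.014]
ft_force: [0.8, 0.3, -0.7]
grip_width: 0.128
t 12.1 p [ 0.5562 -0.1745  0.2324] x [ 0.5722 -0.0353 -0.8194] y [-0.0619 -0.9981 -0.0003] F [ 0.8176  0.2712 -0.6763] q [ 0.4218 -0.1278 -0.1055  2.0957 -0.2818  0.5952 -1.1328] g 0.128
total mm world [   4.8955 -114.3456 -107.8955] tool [ 95.2368 113.8558  52.0301] rotvec [ 0.0063 -0.0171  0.0047] deg 1.0783270977406934
[23.8 28.5 13. ] [ 0.002 -0.004  0.001]
[23.9 28.5 12.9] [ 0.002 -0.004  0.001]
[24.  28.4 12.7] [ 0.002 -0.004  0.001]
[24.1 28.4 12.6] [ 0.002 -0.004  0.001]
```

```bash
python3 -m handwheel '0 30 0 0 0 0 0;12 30 6 0 -0.004 0.001 0;24 30 13 0 -0.004 0.001 0;30 24 17 0 -0.004 0.001 0;30 0 17 0 -0.004 0.001 0;0 0 0 0 0 0 0'
python3 - <<'E'
from pl import *
st()
p,M=pt(35,0,95,56,-4); go(p,M,1)
c=cams.camera('scene'); s=c['color']
cv2.imwrite(f'pics/scene9.png',cv2.resize(s[230:430,140:380],None,fx=3,fy=3,interpolation=cv2.INTER_CUBIC))
c=cams.camera('top'); s=c['color']
cv2.imwrite(f'pics/top9.png',cv2.resize(s[150:340,330:550],None,fx=3,fy=3,interpolation=cv2.INTER_CUBIC))
E
```

```text
clock: 12.7
position: [0.5577, -0.2862, 0.1177]
ee_rot: [0.881, -0.028, -0.472, -0.016]
ft_force: [-1.2, 1.2, -0.2]
grip_width: 0.131
t 12.7 p [ 0.5577 -0.2862  0.1177] x [ 0.5523 -0.0343 -0.8329] y [-0.0643 -0.9979 -0.0015] F [-1.154   1.2279 -0.1765] q [ 0.5005  0.1509  0.0431  2.0742 -0.6266  0.4621 -0.5919] g 0.131
total mm world [  3.4105  -2.6336 -38.2234] tool [33.8119  2.4665 18.1733] rotvec [0.0037 0.007  0.0043] deg 0.5160406666607312
[33.8  2.5 18.2] [0.004 0.007 0.004]
```

View pics/scene9.png

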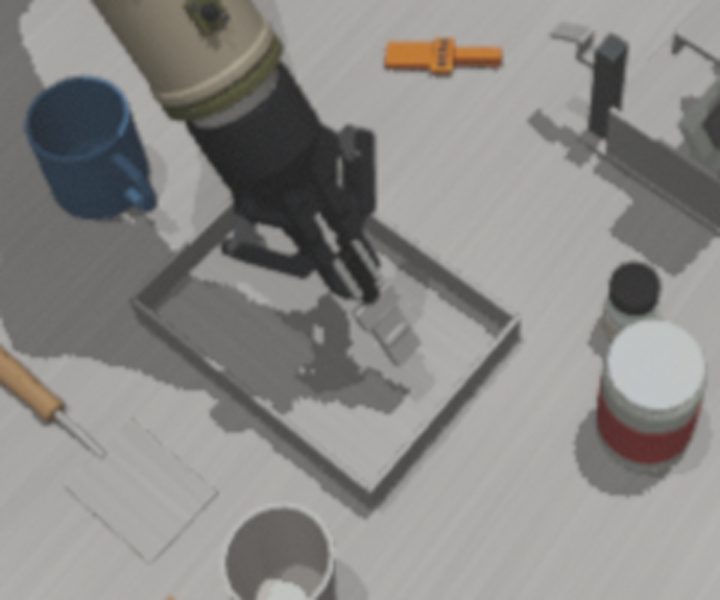

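View pics/top9.png

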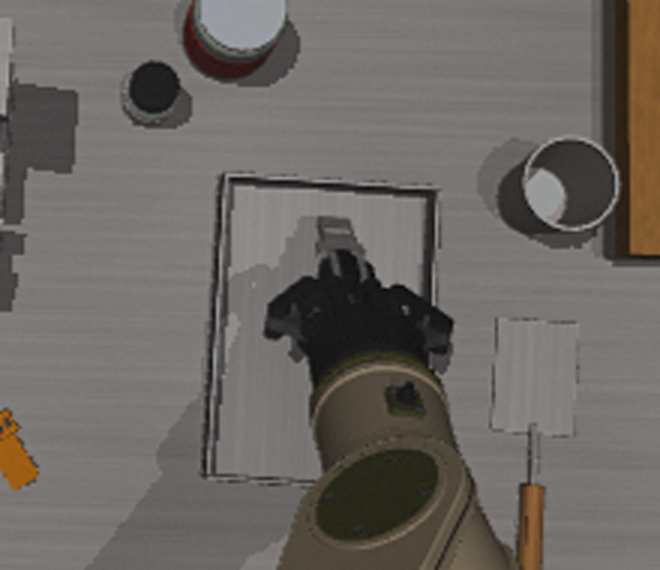

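The insert hangs over the pan, its foot at scene crop (400,355) well inside the walls. I'm lowering it.

```bash
python3 -m handwheel '8.3 0 5.5 0 0 0 0;8.3 0 5.5 0 0 0 0;8.3 0 5.5 0 0 0 0;8.3 0 5.5 0 0 0 0;8.3 0 5.5 0 0 0 0;0 0 0 0 0 0 0' ; python3 -m handwheel '2.5 0 1.7 0 0 0 0;2.5 0 1.7 0 0 0 0;0 0 0 0 0 0 0' 30
python3 - <<'E'
from pl import *
st(); p,M,o=pose(); print(p-M[:,0]*.0187)
E
```

```text
clock: 13.4
position: [0.5618, -0.2872, 0.0761]
ee_rot: [0.883, -0.028, -0.467, -0.013]
ft_force: [0.1, -0.8, -1.1]
grip_width: 0.129
clock: 13.7
position: [0.5614, -0.2876, 0.0694]
ee_rot: [0.883, -0.029, -0.468, -0.014]
ft_force: [0.2, -0.6, -1.0]
grip_width: 0.13
t 13.7 p [ 0.5614 -0.2876  0.0694] x [ 0.561  -0.0382 -0.8269] y [-0.0636 -0.998   0.0029] F [ 0.2    -0.6377 -0.9619] q [ 0.5598  0.2384 -0.0209  2.1012 -0.7941  0.3601 -0.403 ] g 0.13
[ 0.5509 -0.2869  0.0849]
```

```bash
python3 -m handwheel '2.5 0 1.7 0 0 0 0;2.5 0 1.7 0 0 0 0;2.5 0 1.7 0 0 0 0;0 0 0 0 0 0 0' 25; python3 -m handwheel '2.5 0 1.7 0 0 0 0;0 0 0 0 0 0 0' 25;  python3 -m handwheel '2.5 0 1.7 0 0 0 0;0 0 0 0 0 0 0' 25
python3 - <<'E'
from pl import *
st(); p,M,o=pose(); print(p-M[:,0]*.0187)
E
```

```text
clock: 14.1
position: [0.5621, -0.2882, 0.0609]
ee_rot: [0.884, -0.029, -0.467, -0.013]
ft_force: [1.8, -0.9, 2.4]
grip_width: 0.131
clock: 14.3
position: [0.5633, -0.2889, 0.0597]
ee_rot: [0.884, -0.03, -0.466, -0.013]
ft_force: [-2.1, 1.6, 14.4]
grip_width: 0.127
clock: 14.5
position: [0.5634, -0.2896, 0.0574]
ee_rot: [0.885, -0.03, -0.465, -0.013]
ft_force: [-6.8, 1.3, 21.1]
grip_width: 0.129
t 14.5 p [ 0.5634 -0.2896  0.0574] x [ 0.5653 -0.0416 -0.8238] y [-0.0654 -0.9978  0.0055] F [-6.7995  1.3376 21.14  ] q [ 0.5875  0.2648 -0.05    2.1036 -0.847   0.3314 -0.3422] g 0.129
[ 0.5528 -0.2888  0.0728]
```

```bash
python3 -m handwheel '-2 0 3 0 0 0 0;0 0 4 0 0 0 0;0 0 4 0 0 0 0;0 0 0 0 0 0 0' 20
python3 - <<'E'
from pl import *
st(); p,M,o=pose(); print(p-M[:,0]*.0187)
E
```

```text
clock: 14.9
position: [0.5521, -0.2882, 0.0509]
ee_rot: [0.884, -0.03, -0.467, -0.013]
ft_force: [0.5, -0.2, 6.8]
grip_width: 0.131
t 14.9 p [ 0.5521 -0.2882  0.0509] x [ 0.563  -0.0403 -0.8255] y [-0.065  -0.9979  0.0044] F [ 0.5054 -0.1909  6.8095] q [ 0.614   0.2606 -0.0675  2.127  -0.8781  0.3238 -0.2985] g 0.131
[ 0.5416 -0.2874  0.0663]
```

```bash
python3 -m handwheel '0.5 0 4 0 0 0 0;0.5 0 4 0 0 0 0;0.8 0 4 0 0 0 0;1 0 3.8 0 0 0 0;0 0 0 0 0 0 0' 20
python3 - <<'E'
from pl import *
st(); p,M,o=pose(); print(p-M[:,0]*.0187)
c=cams.camera('scene'); s=c['color']
cv2.imwrite(f'pics/scene10.png',cv2.resize(s[260:400,180:340],None,fx=4,fy=4,interpolation=cv2.INTER_CUBIC))
E
```

```text
clock: 15.4
position: [0.5406, -0.2872, 0.0393]
ee_rot: [0.884, -0.03, -0.467, -0.013]
ft_force: [2.0, -1.0, 4.9]
grip_width: 0.128
t 15.4 p [ 0.5406 -0.2872  0.0393] x [ 0.5625 -0.0398 -0.8259] y [-0.0648 -0.9979  0.0039] F [ 2.0411 -1.018   4.8995] q [ 0.6588  0.2676 -0.1025  2.1525 -0.9389  0.3055 -0.2189] g 0.128
[ 0.5301 -0.2865  0.0547]
```

View pics/scene10.png

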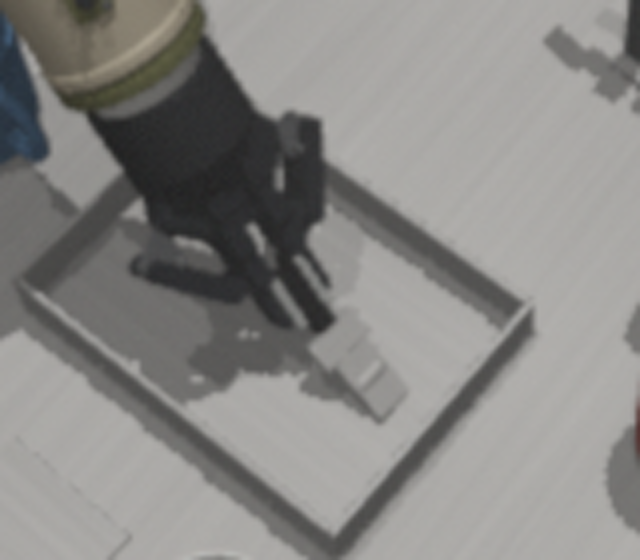

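```bash
python3 -m handwheel '1.2 0 3.8 0 0 0 0;1.4 0 3.7 0 0 0 0;1.6 0 3.6 0 0 0 0;1.8 0 3.5 0 0 0 0;0 0 0 0 0 0 0' 20; python3 -m handwheel '2 0 3.4 0 0 0 0;2.2 0 3.3 0 0 0 0;0 0 0 0 0 0 0' 20
python3 - <<'E'
from pl import *
st(); p,M,o=pose(); print(p-M[:,0]*.0187)
c=cams.camera('scene'); s=c['color']
cv2.imwrite(f'pics/scene11.png',cv2.resize(s[260:400,180:340],None,fx=4,fy=4,interpolation=cv2.INTER_CUBIC))
E
```

```text
clock: 15.95
position: [0.5318, -0.2867, 0.026]
ee_rot: [0.884, -0.03, -0.467, -0.013]
ft_force: [2.2, 0.0, 5.7]
grip_width: 0.133
clock: 16.25
position: [0.5283, -0.2864, 0.0184]
ee_rot: [0.884, -0.029, -0.467, -0.014]
ft_force: [1.7, -1.0, 4.8]
grip_width: 0.129
t 16.25 p [ 0.5283 -0.2864  0.0184] x [ 0.5617 -0.0393 -0.8264] y [-0.0647 -0.9979  0.0035] F [ 1.6792 -0.9731  4.8465] q [ 0.7346  0.2972 -0.169   2.179  -1.0451  0.2696 -0.0829] g 0.129
[ 0.5178 -0.2856  0.0339]
```

View pics/scene11.png

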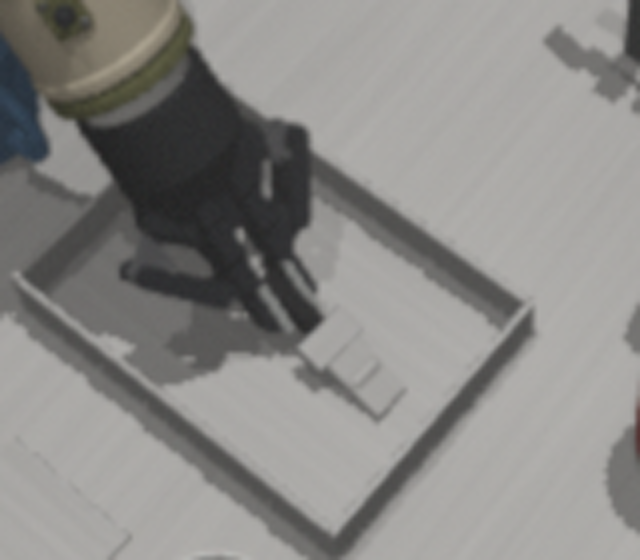

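```bash
python3 -m handwheel '2.4 0 3 0 0 0 0;0 0 0 0 0 0 0;0 0 0 0 0 0 14;0 0 0 0 0 0 18;0 0 0 0 0 0 26;0 0 0 0 0 0 30;0 0 0 0 0 0 30' 20
python3 - <<'E'
from pl import *
st(); p,M,o=pose(); print(p-M[:,0]*.0187)
c=cams.camera('scene'); s=c['color']
cv2.imwrite(f'pics/scene12.png',cv2.resize(s[260:400,180:340],None,fx=4,fy=4,interpolation=cv2.INTER_CUBIC))
E
```

```text
clock: 17.0
position: [0.5264, -0.2854, 0.0139]
ee_rot: [0.883, -0.029, -0.468, -0.014]
ft_force: [-0.3, -0.0, 0.1]
grip_width: 0.347
t 17.0 p [ 0.5264 -0.2854  0.0139] x [ 0.5603 -0.0378 -0.8274] y [-0.0637 -0.998   0.0025] F [-0.2624 -0.0246  0.1403] q [ 0.7471  0.3045 -0.1813  2.1829 -1.0631  0.2632 -0.0596] g 0.347
[ 0.5159 -0.2847  0.0294]
```

View pics/scene12.png

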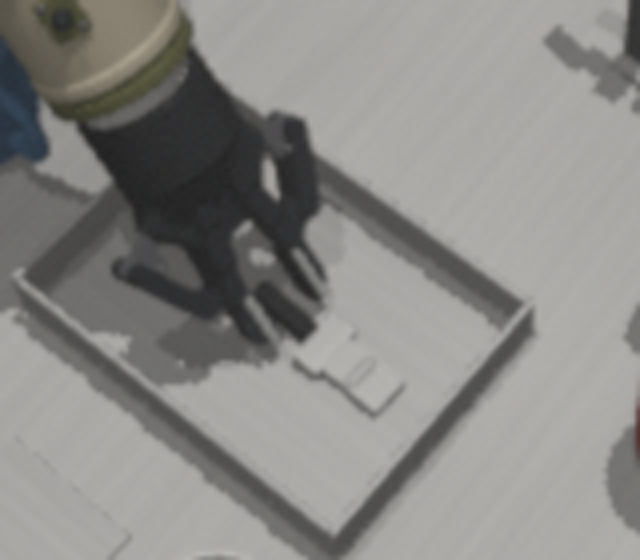

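The insert lies flat in the pan at scene crop (260–400,285–410), released. I'm retreating now.

```bash
python3 -m handwheel '-10 0 0 0 0 0 30;-20 0 0 0 0 0 30;-30 0 0 0 0 0 30;-40 0 0 0 0 0 30;-40 0 -15 0 0 0 30;-40 0 -15 0 0 0 30'
python3 - <<'E'
from pl import *
st()
c=cams.camera('scene'); cv2.imwrite('pics/scene13.png',c['color']); np.savez('s13.npz',**{k:np.array(v) for k,v in c.items()})
c=cams.camera('top'); s=c['color']; np.savez('t13.npz',**{k:np.array(v) for k,v in c.items()})
cv2.imwrite(f'pics/top13.png',cv2.resize(s[130:330,200:500],None,fx=2.6,fy=2.6,interpolation=cv2.INTER_CUBIC))
P=cloud(c); box=np.zeros(P.shape[:2],bool); box[180:380,150:340]=1
m=box&(P[...,2]>.15)&(P[...,2]<.2)&(P[...,0]<.6); v,u=np.nonzero(m); print(len(v)); q=P[m]
print(q.min(0),q.max(0),np.median(q,0))
# gate panel
m=box&(P[...,2]>.06)&(P[...,2]<.15)&(P[...,0]<.6)&(P[...,1]>.1); q=P[m]; print(len(q)); 
if len(q): print(cv2.minAreaRect((q[:,:2]*1000).astype(np.float32)))
E
```

```text
clock: 17.65
position: [0.4485, -0.2801, 0.1813]
ee_rot: [0.883, -0.03, -0.468, -0.014]
ft_force: [1.4, 0.5, 0.5]
grip_width: 0.352
t 17.65 p [ 0.4485 -0.2801  0.1813] x [ 0.5594 -0.0391 -0.828 ] y [-0.0655 -0.9978  0.0029] F [1.3906 0.5143 0.5175] q [ 0.6947 -0.1368 -0.0126  2.2125 -0.5726  0.6405 -0.5627] g 0.352
106
[0.4288 0.1919 0.1501] [0.4547 0.2133 0.1983] [0.4411 0.205  0.1904]
1017
((487.9710388183594, 202.11317443847656), (27.785131454467773, 223.70516967773438), 89.46099090576172)
```

View pics/top13.png

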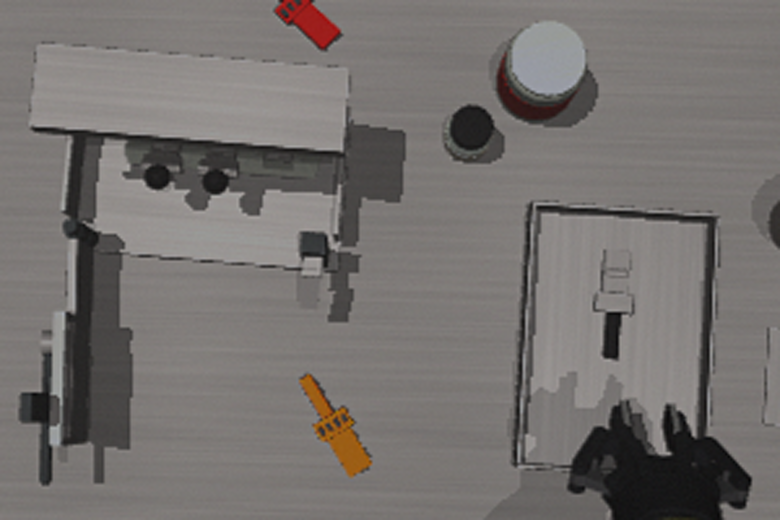

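View pics/scene13.png

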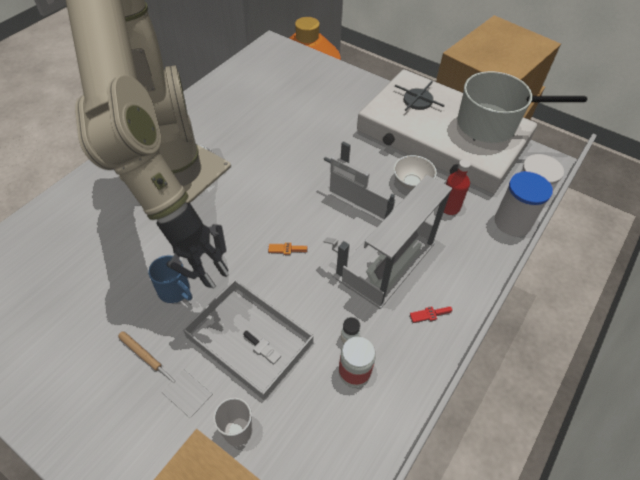

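Run:
```python
from pl import *
c=np.load('t13.npz'); P=cloud(c); box=np.zeros(P.shape[:2],bool); box[180:380,150:340]=1
m=box&(P[...,2]>.18)&(P[...,2]<.2)&(P[...,0]<.5)&(P[...,1]>.1); q=P[m]; print(len(q),q.mean(0),q.min(0),q.max(0))
P=cloud(np.load('s13.npz')); m=(P[...,2]>.165)&(P[...,2]<.2)&(P[...,0]<.5)&(P[...,0]>.4)&(P[...,1]>.15)&(P[...,1]<.25); q=P[m]; print('scene',len(q),q.mean(0),q.min(0),q.max(0))
c=np.load('top0.npz'); P=cloud(c); m=(P[...,2]>.18)&(P[...,2]<.2)&(P[...,0]<.6)&(P[...,0]>.5)&(P[...,1]>.0)&(P[...,1]<.1); q=P[m]; print('init',len(q),q.mean(0))
for phi in (1.45,1.498,1.53): print(phi,H+R.from_euler('z',-phi).apply(np.array([.5725,.0425,0])-H))
print('H',H)
```

```text
68 [0.4402 0.2075 0.192 ] [0.4288 0.2032 0.1802] [0.4517 0.2133 0.1983]
scene 100 [0.4414 0.2044 0.1829] [0.428  0.1989 0.1655] [0.4529 0.2131 0.1983]
init 63 [0.5718 0.0417 0.1924]
1.45 [0.44   0.2007 0.    ]
1.498 [0.4404 0.2082 0.    ]
1.53 [0.4409 0.2131 0.    ]
H [0.5956 0.1964 0.    ]
```

```bash
cat >> pl.py <<'E'
def tabpose(phi,z=.165,lat=0.):
    """tcp pose on the tab: gate angle phi, latch angle lat"""
    piv=rack(-59,5,108); p=rack(-59,-50,z*1000); M=frame([0,0,-1],Rr[:,0])
    q=R.from_rotvec(-lat*Rr[:,0]); p=piv+q.apply(p-piv); M=q.as_matrix()@M
    w=R.from_euler('z',-phi); return H+w.apply(p-H), w.as_matrix()@M
E
python3 - <<'E'
from pl import *
st(); p,M=tabpose(1.495,.165); print(p,M)
p,M=tabpose(1.495,.28); go(p,M,12)
q=manip.get_obs()['joint_pos']; print(kin.ik(p,M,q,.01))
E
```

```text
t 17.75 p [ 0.451  -0.2825  0.1868] x [ 0.5665 -0.0446 -0.8229] y [-0.0662 -0.9978  0.0085] F [0.2512 0.1147 0.0906] q [ 0.6961 -0.1408 -0.013   2.2074 -0.5749  0.6395 -0.5604] g 0.349
[0.4404 0.2078 0.165 ] [[ 0.      0.0168 -0.9999]
 [ 0.     -0.9999 -0.0168]
 [-1.      0.      0.    ]]
total mm world [-10.6308 490.232   93.2442] tool [-104.6162 -487.6418  -19.8942] rotvec [-0.078  -0.6036 -0.0333] deg 34.923326495150526
[ -8.7 -40.6  -1.7] [-0.006 -0.05  -0.003]
[ -8.7 -40.7  -1.5] [-0.006 -0.05  -0.003]
[ -8.6 -40.7  -1.3] [-0.006 -0.05  -0.003]
[ -8.6 -40.7  -1.1] [-0.006 -0.05  -0.003]
[ -8.5 -40.7  -1. ] [-0.006 -0.05  -0.003]
[ -8.5 -40.7  -0.8] [-0.006 -0.05  -0.003]
[ -8.4 -40.7  -0.7] [-0.006 -0.05  -0.003]
[ -8.3 -40.8  -0.5] [-0.006 -0.05  -0.003]
[ -8.2 -40.8  -0.3] [-0.006 -0.05  -0.003]
[ -8.1 -40.8  -0.2] [-0.006 -0.05  -0.003]
[ -8.  -40.8  -0.1] [-0.006 -0.05  -0.003]
[ -7.9 -40.8   0.1] [-0.006 -0.05  -0.003]
(array([ 0.0099,  0.0336, -0.5514,  1.7125,  0.0178,  1.4004, -2.0982]), np.float64(0.006651887893074093), np.float64(0.005270676922064361))
```

```bash
python3 -m handwheel '-20 -25 0 -0.006 -0.05 -0.003 30;-20 -35 0 -0.006 -0.05 -0.003 30;-20 -35 -1 -0.006 -0.05 -0.003 30;-20 -35 -1 -0.006 -0.05 -0.003 30;-10 -38 -1 -0.006 -0.05 -0.003 30;-5 -38 -1 -0.006 -0.05 -0.003 30;-5 -38 0 -0.006 -0.05 -0.003 30;-5 -38 0 -0.006 -0.05 -0.003 30'
python3 - <<'E'
from pl import *
st(); p,M=tabpose(1.495,.28); go(p,M,6)
E
```

```text
clock: 18.55
position: [0.4163, 0.0053, 0.2737]
ee_rot: [0.773, -0.005, -0.635, -0.003]
ft_force: [-0.3, 0.7, -0.4]
grip_width: 0.349
t 18.55 p [0.4163 0.0053 0.2737] x [ 0.1936 -0.0028 -0.9811] y [-0.0114 -0.9999  0.0006] F [-0.2552  0.718  -0.4016] q [ 0.6195 -0.3317 -0.5974  2.0074 -0.1995  1.2199 -1.5016] g 0.349
total mm world [ 24.0479 202.4429   6.3113] tool [  -2.0949 -202.7005  -22.5696] rotvec [-0.0281 -0.1949 -0.0033] deg 11.282236692524759
[ -0.3 -33.8  -3.8] [-0.005 -0.032 -0.001]
[ -0.5 -33.8  -3.9] [-0.005 -0.032 -0.001]
[ -0.6 -33.7  -4. ] [-0.005 -0.032 -0.001]
[ -0.7 -33.7  -4.2] [-0.005 -0.032 -0.001]
[ -0.8 -33.7  -4.3] [-0.005 -0.032 -0.001]
[ -0.9 -33.7  -4.4] [-0.005 -0.032 -0.001]
```

```bash
python3 -m handwheel '0 -34 -4 -0.005 -0.032 -0.001 30;-0.5 -34 -4 -0.005 -0.032 -0.001 30;-0.5 -34 -4 -0.005 -0.032 -0.001 30;-0.5 -34 -4 -0.005 -0.032 -0.001 30;-0.5 -34 -4 -0.005 -0.032 -0.001 30;-0.5 -32 -4 -0.005 -0.032 -0.001 30;0 0 0 0 0 0 30'
python3 - <<'E'
from pl import *
st(); p,M=tabpose(1.495,.165); go(p,M,1)
c=cams.camera('scene'); s=c['color']
cv2.imwrite(f'pics/scene14.png',cv2.resize(s[90:230,290:450],None,fx=4,fy=4,interpolation=cv2.INTER_CUBIC))
E
```

```text
clock: 19.25
position: [0.4398, 0.2095, 0.2783]
ee_rot: [0.707, 0.011, -0.707, 0.006]
ft_force: [-1.4, -0.5, -0.3]
grip_width: 0.349
t 19.25 p [0.4398 0.2095 0.2783] x [ 0.001   0.0067 -1.    ] y [ 0.0238 -0.9997 -0.0066] F [-1.394  -0.5201 -0.2763] q [ 0.4734  0.0785 -1.0383  1.7003  0.0635  1.3973 -2.1213] g 0.349
total mm world [   0.5997   -1.7138 -113.284 ] tool [113.2706   2.4792  -0.4258] rotvec [ 0.007  -0.0012  0.0066] deg 0.5567555529501634
[113.3   2.5  -0.4] [ 0.007 -0.001  0.007]
```

View pics/scene14.png

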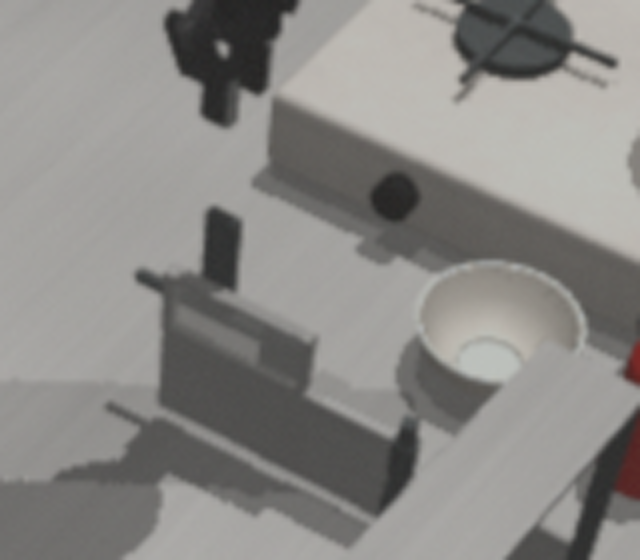

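The scene crop shows the open jaws straight above the tab, whose top is at crop (222,215). I'm descending and gripping.

```bash
python3 -m handwheel '30 1 0 0.007 0 0.007 30;35 1 0 0 0 0 30;30 0 0 0 0 0 30;18 0 0 0 0 0 30;0 0 0 0 0 0 30'
python3 - <<'E'
from pl import *
st(); p,M=tabpose(1.495,.165); go(p,M,1)
c=cams.camera('scene'); s=c['color']
cv2.imwrite(f'pics/scene15.png',cv2.resize(s[90:230,290:450],None,fx=4,fy=4,interpolation=cv2.INTER_CUBIC))
E
```

```text
clock: 19.8
position: [0.4394, 0.2018, 0.1639]
ee_rot: [0.708, 0.002, -0.707, 0.006]
ft_force: [-0.8, 0.0, 0.5]
grip_width: 0.351
t 19.8 p [0.4394 0.2018 0.1639] x [ 0.0014 -0.0058 -1.    ] y [ 0.0113 -0.9999  0.0058] F [-0.809   0.0345  0.5264] q [ 0.4214  0.1903 -1.0227  1.8698  0.1816  1.1797 -2.2228] g 0.351
total mm world [0.9582 6.0101 1.1098] tool [-1.1433 -5.9924 -1.0275] rotvec [-0.0055 -0.0013 -0.0058] deg 0.46491110139671143
[-1.1 -6.  -1. ] [-0.005 -0.001 -0.006]
```

View pics/scene15.png

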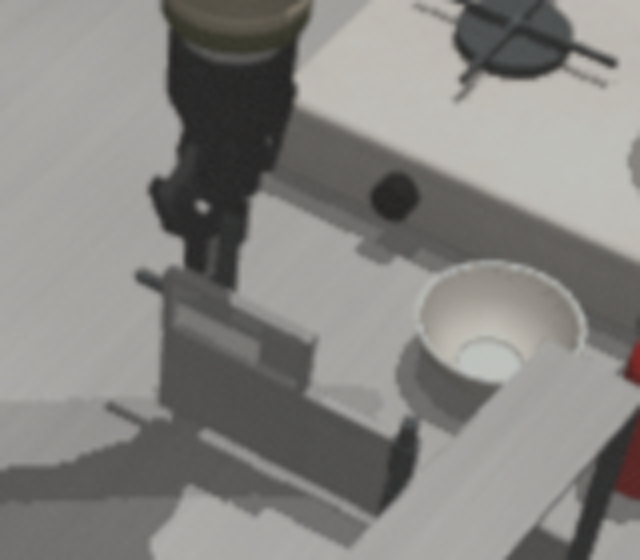

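```bash
python3 -m handwheel '-1 -6 -1 -0.005 0 -0.006 30;0 0 0 0 0 0 30;0 0 0 0 0 0 0;0 0 0 0 0 0 0;0 0 0 0 0 0 0;0 0 0 0 0 0 0' 50
python3 - <<'E'
from pl import *
st(); p,M=tabpose(1.495,.165,.22); go(p,M,4)
E
```

```text
clock: 20.45
position: [0.4421, 0.2096, 0.1679]
ee_rot: [0.709, 0.007, -0.705, 0.005]
ft_force: [-2.5, -3.1, 7.9]
grip_width: 0.104
t 20.45 p [0.4421 0.2096 0.1679] x [ 0.0052  0.0022 -1.    ] y [ 0.0164 -0.9999 -0.0021] F [-2.4943 -3.057   7.8581] q [ 0.4139  0.1971 -1.0274  1.8569  0.1833  1.1823 -2.2284] g 0.104
total mm world [12.0536 -1.6081  7.7499] tool [ -7.6912   1.7892 -12.0656] rotvec [-0.0002 -0.2252  0.0022] deg 12.902959901308785
[-1.9  0.4 -3. ] [-0.    -0.056  0.001]
[-2.1  0.4 -2.9] [-0.    -0.056  0.001]
[-2.2  0.4 -2.8] [-0.    -0.056  0.001]
[-2.4  0.5 -2.7] [-0.    -0.056  0.001]
```

```bash
python3 -m handwheel '-3 0 -3.2 0 -0.055 0 0;-3 0 -3.2 0 -0.055 0 0;-3 0 -3.2 0 -0.055 0 0;-3 0 -3.2 0 -0.055 0 0;0 0 0 0 0 0 0' 50
python3 - <<'E'
from pl import *
st(); swing(-.1)
c=cams.camera('scene'); s=c['color']
cv2.imwrite(f'pics/scene16.png',cv2.resize(s[90:230,290:450],None,fx=4,fy=4,interpolation=cv2.INTER_CUBIC))
E
```

```text
clock: 20.95
position: [0.4565, 0.2094, 0.1782]
ee_rot: [-0.626, -0.006, 0.78, -0.005]
ft_force: [-1.9, -3.2, 2.9]
grip_width: 0.108
t 20.95 p [0.4565 0.2094 0.1782] x [-0.2168 -0.0002 -0.9762] y [ 0.015  -0.9999 -0.0031] F [-1.8989 -3.2261  2.9287] q [ 0.3268  0.4186 -0.9738  1.6498  0.2159  1.4337 -2.2406] g 0.108
step mm [ 0.1345 13.939   0.8058] rv [-0.0976 -0.0003  0.0217] r 0.13968701905971434 ang 174.64226398676217
```

View pics/scene16.png

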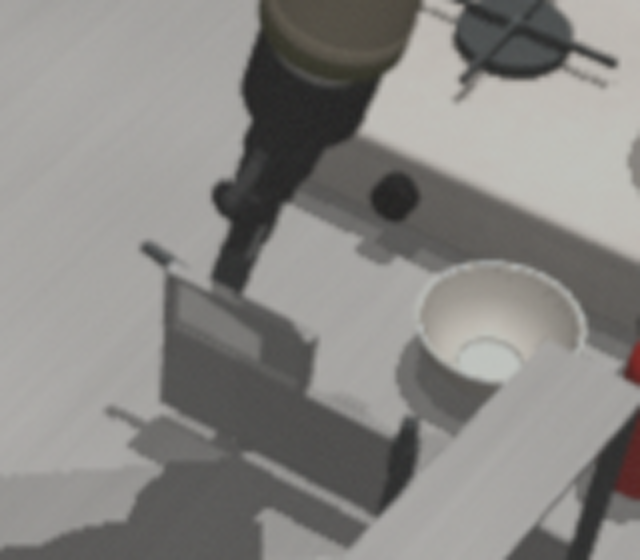

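```bash
python3 -m handwheel '0.2 7 0.5 -0.049 0 0.011 0;0.2 14 1 -0.0976 0 0.0218 0;0.2 14 1 -0.0976 0 0.0218 0;0.2 14 1 -0.0976 0 0.0218 0;0.2 14 1 -0.0976 0 0.0218 0;0.2 14 1 -0.0976 0 0.0218 0;0.2 14 1 -0.0976 0 0.0218 0;0 0 0 0 0 0 0'
python3 - <<'E'
from pl import *
st(); swing(-.1); p,M=tabpose(0,.165,.22); go(p,M,1)
E
```

```text
clock: 21.8
position: [0.4764, 0.1209, 0.178]
ee_rot: [-0.593, -0.205, 0.735, -0.256]
ft_force: [2.2, -1.0, -0.3]
grip_width: 0.109
t 21.8 p [0.4764 0.1209 0.178 ] x [-0.1652 -0.1329 -0.9773] y [ 0.6196 -0.7849  0.002 ] F [ 2.1829 -0.9792 -0.3163] q [ 0.4727  0.4204 -1.0575  1.6792  0.3845  1.4818 -1.5674] g 0.109
step mm [ 0.1879 14.0835  0.733 ] rv [-0.0977  0.0002  0.0212] r 0.14109731647979057 ang -147.65246000084872
total mm world [ 96.8976 -64.6693  -2.4071] tool [ -5.0602 110.7919 -35.7295] rotvec [-0.8242 -0.0051  0.1796] deg 48.33491527566205
[ -5.1 110.8 -35.7] [-0.824 -0.005  0.18 ]
```

```bash
python3 -m handwheel '0.2 14 1 -0.0976 0 0.0218 0;0.2 14 1 -0.0976 0 0.0218 0;0.2 14 1 -0.0976 0 0.0218 0;0.2 14 1 -0.0976 0 0.0218 0;0.2 14 1 -0.0976 0 0.0218 0;0.2 14 1 -0.0976 0 0.0218 0;0.2 7 0.5 -0.049 0 0.011 0;0 0 0 0 0 0 0'
python3 - <<'E'
from pl import *
st(); swing(-.1); p,M=tabpose(0,.165,.22); go(p,M,1)
c=cams.camera('scene'); s=c['color']
cv2.imwrite(f'pics/scene17.png',cv2.resize(s[150:290,290:450],None,fx=4,fy=4,interpolation=cv2.INTER_CUBIC))
E
```

```text
clock: 22.6
position: [0.5445, 0.0645, 0.1782]
ee_rot: [-0.497, -0.382, 0.615, -0.478]
ft_force: [3.1, -1.2, 0.5]
grip_width: 0.106
t 22.6 p [0.5445 0.0645 0.1782] x [-0.0492 -0.2078 -0.9769] y [ 0.968  -0.251   0.0046] F [ 3.104  -1.2344  0.465 ] q [ 0.5462  0.5031 -1.1179  1.6279  0.6028  1.475  -0.9266] g 0.106
step mm [ 0.2613 14.101   0.8909] rv [-0.0977  0.0005  0.0214] r 0.14137384669383155 ang -111.15797288687824
total mm world [28.7235 -8.3203 -2.5403] tool [ 2.7968 29.8804  0.2537] rotvec [-0.1911 -0.0044  0.0375] deg 11.160642749013546
[ 2.8 29.9  0.3] [-0.191 -0.004  0.038]
```

View pics/scene17.png

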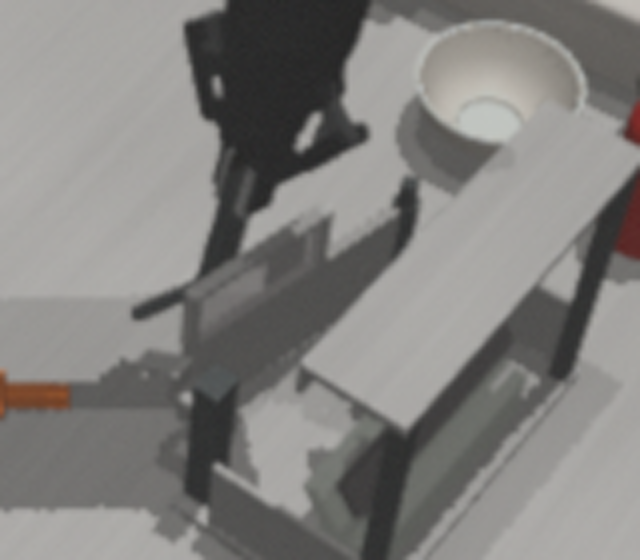

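```bash
python3 -m handwheel '0.2 10 0.5 -0.07 0 0.0152 0;0.2 10 0.5 -0.07 0 0.0152 0;0.2 8 0.4 -0.056 0 0.0122 0;0 0 0 0 0 0 0'
python3 - <<'E'
from pl import *
st(); swing(-.1); p,M=tabpose(0,.165,.22); go(p,M,1)
E
```

```text
clock: 23.05
position: [0.5717, 0.0575, 0.1784]
ee_rot: [-0.456, -0.43, 0.565, -0.537]
ft_force: [2.0, -4.8, 4.1]
grip_width: 0.104
t 23.05 p [0.5717 0.0575 0.1784] x [-0.0072 -0.2158 -0.9764] y [ 0.9986 -0.0532  0.0044] F [ 1.9695 -4.788   4.0851] q [ 0.5491  0.542  -1.1332  1.5972  0.6709  1.468  -0.7364] g 0.104
step mm [ 0.2644 14.0561  0.9109] rv [-0.0976  0.0004  0.0216] r 0.1409398118705639 ang -99.76467248861991
total mm world [ 1.5996 -1.266  -2.7354] tool [2.9325 1.6527 0.5594] rotvec [ 0.0047 -0.0025 -0.0055] deg 0.44013619452027114
[2.9 1.7 0.6] [ 0.005 -0.002 -0.006]
```

```bash
python3 -m handwheel '0 2.5 0 0 0 0 0;0 0 0 0 0 0 0' ; python3 -m handwheel '3 0 3.2 0 0.055 0 0;3 0 3.2 0 0.055 0 0;3 0 3.2 0 0.055 0 0;3 0 3.2 0 0.055 0 0;0 0 0 0 0 0 0'
python3 - <<'E'
from pl import *
st()
c=cams.camera('scene'); s=c['color']
cv2.imwrite(f'pics/scene18.png',cv2.resize(s[150:290,290:450],None,fx=4,fy=4,interpolation=cv2.INTER_CUBIC))
E
```

```text
clock: 23.25
position: [0.5732, 0.0574, 0.1784]
ee_rot: [-0.455, -0.429, 0.566, -0.537]
ft_force: [-1.0, -4.9, 6.1]
grip_width: 0.104
clock: 23.75
position: [0.5725, 0.0432, 0.1682]
ee_rot: [0.516, 0.487, -0.512, 0.485]
ft_force: [-1.6, -3.1, 8.4]
grip_width: 0.106
t 23.75 p [0.5725 0.0432 0.1682] x [ 0.0025  0.0061 -1.    ] y [ 0.9984 -0.056   0.0022] F [-1.5913 -3.0694  8.3529] q [ 0.7758  0.5548 -1.2229  1.64    0.5309  1.3253 -0.5869] g 0.106
```

View pics/scene18.png

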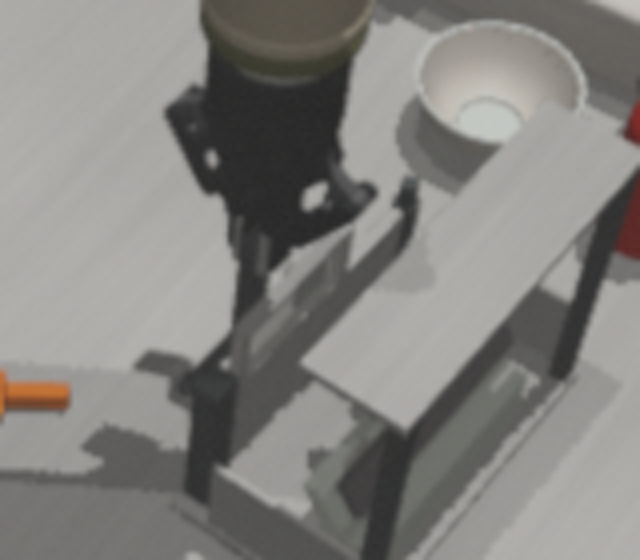

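```bash
python3 -m handwheel '0 0 0 0 0 0 15;0 0 0 0 0 0 24;0 0 0 0 0 0 28;-15 0 0 0 0 0 28;-30 0 0 0 0 0 28;-30 0 0 0 0 0 28;-30 0 0 0 0 0 28;0 0 0 0 0 0 28'
python3 - <<'E'
from pl import *
st()
c=cams.camera('scene'); s=c['color']; np.savez('s19.npz',**{k:np.array(v) for k,v in c.items()})
a=cv2.resize(s[150:290,290:450],None,fx=4,fy=4,interpolation=cv2.INTER_CUBIC)
cv2.imwrite(f'pics/scene19.png',a)
P=cloud(c); m=(P[...,2]>.165)&(P[...,2]<.2)&(P[...,0]<.6)&(P[...,0]>.55)&(P[...,1]>0)&(P[...,1]<.08); q=P[m]; print('tab now',len(q),q.mean(0),q.min(0),q.max(0))
P=cloud(np.load('scene0.npz')); m=(P[...,2]>.165)&(P[...,2]<.2)&(P[...,0]<.6)&(P[...,0]>.55)&(P[...,1]>0)&(P[...,1]<.08); q=P[m]; print('tab init',len(q),q.mean(0),q.min(0),q.max(0))
E
```

```text
clock: 24.6
position: [0.5737, 0.0451, 0.2776]
ee_rot: [0.516, 0.486, -0.509, 0.488]
ft_force: [0.1, -0.1, 0.6]
grip_width: 0.324
t 24.6 p [0.5737 0.0451 0.2776] x [ 0.0089  0.0042 -1.    ] y [ 0.9986 -0.0515  0.0087] F [ 0.104  -0.117   0.5907] q [ 0.8017  0.4744 -1.2871  1.4877  0.4551  1.5073 -0.53  ] g 0.324
tab now 97 [0.5735 0.037  0.184 ] [0.5667 0.0244 0.1654] [0.5787 0.0523 0.1979]
tab init 97 [0.5737 0.0369 0.1839] [0.5663 0.026  0.1654] [0.5783 0.0515 0.1978]
```

View pics/scene19.png

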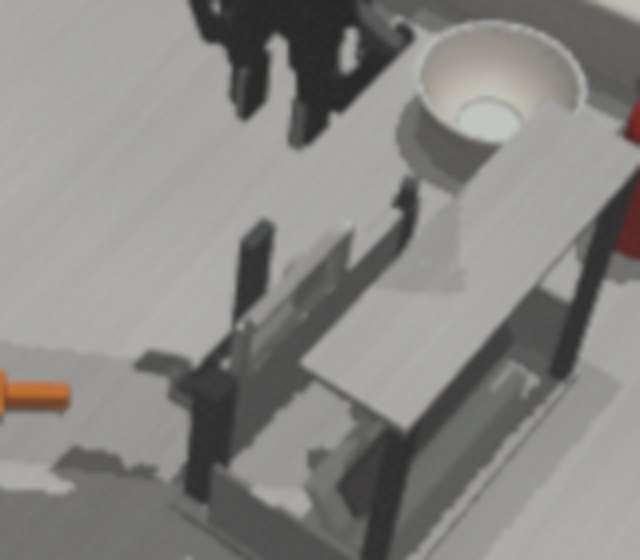

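```bash
python3 -m handwheel '-15 -20 0 0 0 0 28;-5 -35 0 0 0 0 28;0 -35 0 0 0 0 28;0 -35 0 0 0 0 28;0 0 0 0 0 0 28'
python3 - <<'E'
from pl import *
st()
c=cams.camera('top'); s=c['color']; cv2.imwrite('pics/top20.png',s)
print([(r['conf'],r['box']) for r in cams.recognise('top','ball1')],[(r['conf'],r['box']) for r in cams.recognise('top','bar_grip')])
P=cloud(c); m=(s.max(-1)<50); m[:230]=0;m[300:]=0;m[:,:425]=0;m[:,455:]=0
q=P[m]; print('insert grip',len(q),q.mean(0)); print('pan frame',Rp.T@(q.mean(0)-C0))
a=np.load('top0.npz'); P0=cloud(a)
for n,PP,cc in(('0',P0,a['color']),('1',P,s)):
    for (u,v) in((261,195),(283,197)):
        b=cc[v-10:v+10,u-9:u+9].max(-1)<35; b2=PP[v-10:v+10,u-9:u+9][b]; print(n,u,len(b2),np.median(b2,0))
E
```

```text
clock: 25.15
position: [0.4613, 0.0489, 0.2956]
ee_rot: [-0.509, -0.487, 0.514, -0.489]
ft_force: [0.0, 1.0, 1.1]
grip_width: 0.327
t 25.15 p [0.4613 0.0489 0.2956] x [-0.0029 -0.0081 -1.    ] y [ 0.9989 -0.0476 -0.0026] F [0.0391 1.0143 1.0975] q [ 1.2302  0.0065 -1.4058  1.7088  0.014   1.4361 -0.2251] g 0.327
[(0.54, [257.8, 189.0, 13.0, 13.6]), (0.44, [277.9, 188.7, 13.5, 17.5])] [(0.9, [428.3, 227.1, 15.5, 40.9]), (0.86, [297.8, 117.5, 34.9, 30.9]), (0.72, [225.5, 219.9, 97.3, 12.4]), (0.57, [315.6, 273.5, 26.9, 40.7]), (0.29, [494.7, 192.4, 41.9, 36.5])]
insert grip 97 [ 0.5194 -0.2788  0.047 ]
pan frame [0.0033 0.0079 0.047 ]
0 261 61 [0.64  0.122 0.117]
0 283 64 [0.6374 0.0722 0.1171]
1 261 60 [0.6402 0.1218 0.1171]
1 283 60 [0.6371 0.0717 0.1177]
```

View pics/top20.png

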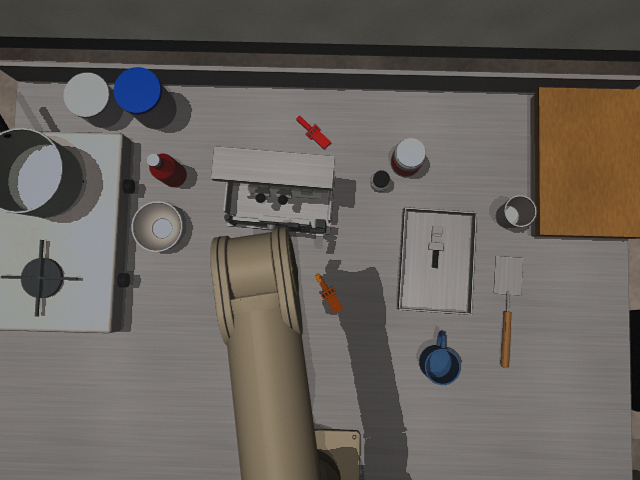

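Run:
```python
from pl import *
c=cams.camera('top'); P=cloud(c); q=P[250:268,431:438].reshape(-1,3); print(np.median(q,0),q[:,2].max(), Rp.T@(np.median(q,0)-C0))
P0=cloud(np.load('t13.npz')); q=P0[248:270,430:440].reshape(-1,3); print(np.median(q,0),q[:,2].max())
st()
hand_in()
```

```text
[ 0.5196 -0.2809  0.0185] 1.3898183353111007 [0.0036 0.0058 0.0185]
[ 0.5205 -0.2827  0.0142] 1.3898183353111007
t 25.35 p [0.4635 0.0474 0.2952] x [-0.0044  0.0029 -1.    ] y [ 0.9988 -0.0485 -0.0045] F [ 0.6005 -0.1315  1.5612] q [ 1.2238  0.0264 -1.4034  1.7052  0.0226  1.4359 -0.2312] g 0.323
the job is handed in; nothing more can be done
```

The job is done and handed in at 25.4 s of the 72 s allowed; no verdict was reported back.

**What I did:** I gripped the latch tab, lifted the bar about 0.22 rad and swung the gate open to about 1.5 rad. I pulled the black straight-bar insert out of the right-hand clip. In the pan I set its foot on the floor, laid it almost flat while still holding it, and let go. Then I gripped the tab again, swung the gate shut with the bar lifted, lowered the bar into its catch, released it and moved the arm clear.

**Last checks:**
- **Gate and latch:** the tab is within about 0.3 mm (mean depth position) of where it started, so the gate is shut and the bar is down.
- **Insert:** the grip lies near the middle of the pan, about 4 mm and 6 mm off its centre, with its upper surface about 19 mm above the bench.
- **Ball-topped inserts:** both are within 1 mm of where they started.
- **Other things on the bench:** in the last top picture they look unmoved. I compared these by eye only.
- **Arm:** it stands clear at 295 mm height, with only sensor noise on the force reading.

**What disagreed:**
- A first reading put the grip at 47 mm height. It probably had bad depth pixels in it, since some pixels in that area read over 1 m. The median over the grip gave 19 mm, and an earlier picture gave 14 mm.
- On regripping the tab, the tool was about 6 mm to one side after the descent. I corrected this before closing the fingers.

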